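# Change over the cheese-trimming jig with its over-centre clamp

## Task

The trimming jig is to be changed over. Push the clamp's handle over to let go the trimmed piece of cheese, lift that piece out and set it down gently, flat and lengthwise, in the gap of the row on the long narrow tray without shifting its neighbours. Then put the next piece of the same size from the bench just as gently flat on the sloping board, its long side along the front lip, between the guides and fully down against the front lip, push the handle back over centre so that the clamp locks on it, and let go, leaving the two odd-sized pieces on the bench where they are.

Things in the scene. Friction and masses are not known exactly. Their poses are not given: they have to be found in the camera images.
- bed: The jig's sloping white board, fixed. Origin: on its upper face in the middle of the seat, 66 mm above the table; a seated piece's origin comes to about (0, 0, 0). x runs up the slope, away from the robot, y to the left across it, z square to it; z leans 28 deg from vertical towards the robot's side. The board reaches x -51..+77 and y -205..+55 mm; its stand does not reach further.
- lip (a point): Middle of the top edge of the steel front lip: bed (-27, 0, 12) mm. The lip stops a piece from sliding down the slope: its inner face is at bed x = -27 mm, its top 12 mm above the board. Two guides, 10 mm high, run from its ends along bed x to +52 mm, inner faces at bed y -43.5 and +43.5 mm: 7 mm play at each end of a seated piece (53 mm along bed x, 73 mm along bed y).
- clamp_handle (a joint): Angle of the toggle clamp's handle (rad). 0 = locked over centre, handle leaning 18 deg from the board's normal towards the seat; 1.2 = fully open, leaning 51 deg away from it, to -y of the bed. It lifts the arm as it opens. With a piece clamped it springs over a dead centre at about 0.06 rad; 3 to 8 N at its end moves it either way. It stays where it is, locked or open.
- handle_pivot (a point): Pivot of the clamp's handle, at bed (0, -166, 65) mm, axis along the bed's x. It sits in a steel bracket 36 mm wide in x (foot 58 mm), at bed y -97..-187 mm and up to 96 mm above the board. All moving parts of the clamp work in the plane bed x = 0.
- handle_end (a point): Point on the middle line of the clamp handle's black rubber grip, 115 mm from the handle's pivot and 15 mm short of its rounded end; the grip is round, 23 to 26 mm thick and 74 mm long. Its axes are the handle's: parallel to the bed's when locked.
- clamp_pad: Round sprung rubber foot, 36 mm wide, under the end of the clamp's arm; origin: middle of its underside. Locked, it presses on the seated piece with about 9 N, and the arm (24 mm wide, 60..105 mm above the board) reaches from bracket to bed y +15 mm. Fully open, the arm stands up at bed y -58..-125 mm, up to 210 mm above the board, leaving all left of it free.
- trimmed_piece: Block of white cheese, 73 x 53 x 52 mm (its x, y, z), 0.15 to 0.3 kg, at the start clamped in the jig with its 73 mm across the slope (along bed y). Origin: middle of its underside.
- next_piece: Block of white cheese of the same size, 73 x 53 x 52 mm (its x, y, z), standing on the bench right of the robot, next to be clamped. Origin: middle of its underside.
- row_tray: Long narrow perforated steel tray, 413 x 99 mm, 21 mm high with its rolled rim, fixed to the table left of the robot. Origin: middle of its underside; x along its length. Its floor is 2 mm above the table; inside it is 88 mm wide.
- row_piece_1: Cheese block 73 x 53 x 52 mm standing in the tray on its -x half, lengthwise. Origin: middle of its underside.
- row_piece_2: Cheese block 73 x 53 x 52 mm standing in the tray on its +x half, lengthwise. The gap between the two blocks is 117 to 212 mm long and takes the trimmed piece. Origin: middle of its underside.
- low_slab: Odd piece of cheese on the bench, a low slab 92 x 58 x 33 mm (bystander). Origin: middle of its underside.
- small_piece: Odd piece of cheese on the bench, 64 x 43 x 43 mm, smaller than the others (bystander). Origin: middle of its underside.

How it is judged:
On the way, in this order (a step that is already met when the one before it is completed fails the run):
1. the clamp is opened: handle pushed over by at least 0.8 rad (value of joint clamp_handle above 0.8 rad), for 0.2 s.
2. the trimmed piece stands released in the gap of the row on the tray (x of trimmed_piece in the frame of row_tray between -0.165 and 0.165 m and y of trimmed_piece in the frame of row_tray between -0.025 and 0.025 m and z of trimmed_piece in the frame of row_tray between -0.003 and 0.01 m and angle between trimmed_piece's own z axis and vertical below 0.1 rad and angle between the x axis of trimmed_piece and the x axis of row_tray, either way round below 0.3 rad and linear speed of trimmed_piece below 0.03 m/s and contact force between the fingers and trimmed_piece below 0.3 N), for 0.2 s.
At the end, for the whole second after the job is handed in: Next piece flat (5 mm, 0.08 rad) on the board, at most 8 mm off the lip and 9.5 mm off the middle, square within 0.14 rad; handle below 0.06 rad, pad pressing on it (over 4 N). Trimmed piece upright on the tray floor in the gap, within 25 mm of its centre line and 0.3 rad of its length, released (all of step 2 and x of next_piece in the frame of bed between -0.004 and 0.008 m and y of next_piece in the frame of bed between -0.0095 and 0.0095 m and z of next_piece in the frame of bed between -0.004 and 0.005 m and angle between the z axis of next_piece and the z axis of bed, either way round below 0.08 rad and angle between the x axis of next_piece and the y axis of bed, either way round below 0.14 rad and linear speed of next_piece below 0.03 m/s and value of joint clamp_handle below 0.06 rad and contact force between clamp_pad and next_piece above 4 N); the robot touches nothing.
It fails at once if a neighbour in the row is shifted by more than 15 mm (distance of any of row_piece_1, row_piece_2 from where it was at the start of the episode above 0.015 m).
It fails at once if one of the odd-sized pieces on the bench is shifted by more than 20 mm (distance of any of low_slab, small_piece from where it was at the start of the episode above 0.02 m).
It fails at once if one of the two pieces handled is dropped: it falls free of the fingers at over 0.5 m/s (more than about 12 mm) ((linear speed of trimmed_piece above 0.5 m/s and contact force between the fingers and trimmed_piece below 0.1 N) or (linear speed of next_piece above 0.5 m/s and contact force between the fingers and next_piece below 0.1 N)).
It also fails if it takes over 72 s, if anything falls off the work surface, if the arm or the gripper's body presses on something with over 40 N, if the wrist force passes 120 N, or if a joint passes its speed limit or range.

## Robot

A 7-joint arm with a two-finger parallel gripper is mounted at the origin on the work surface; the furniture and walls round the work are solid. World frame = base frame: x ahead of the robot, y to its left, z up, the work surface at z = 0. Lengths are in m, angles in rad, forces in N, time in s.
With the tool pointing down it reaches from about 0.425 to 0.825 m from the base axis. Payload 3.6 kg.
Tool frame: the origin (TCP) lies on the centre line of the jaws, within the pads' length; the fingertips stand ahead of it and the grasp point (between the pads) is the TCP (r.tcp_to_tips is the z of the fingertips in the tool frame, in m); z points along the fingers, y is the line along which they close (so a half turn about z gives the same grasp; the last joint's range is limited). The gripper opens to 93 mm and grips with 3 to 60 N. Pads are 15 mm wide; open, the fingers measure 128 mm over their backs; the gripper's body (75 mm by 188 mm) begins 65 mm behind the grasp point.
Start: joints at [1.097, 0.615, -0.013, 1.423, 0.008, 1.103, -0.04], TCP at [0.281, -0.586, 0.238] pointing down, gripper open.
Joint ranges: [-3.12, 3.12], [-0.3, 2.06], [-1.34, 1.32], [0.26, 2.42], [-1.36, 4.5], [0.01, 1.98], [-2.84, 2.84]. Speed limits (rad/s): [2.79, 2.79, 3.14, 3.14, 3.14, 3.14, 3.14].

## Interface

Orientations are given as a unit quaternion [x, y, z, w].
In Python, from plant import r gives the robot as it stands.
- The arm moves only by the shell command python3 shift.py 'ROWS' [OPENING] [FORCE]. ROWS is a JSON list of rows, 1 to 5 of them, each of 4 numbers: dx, dy, dz in m, then a turn about the tool's z in rad; each row is the pose to reach, as a shift and turn from the pose commanded when the command began, along the tool's axes at that moment; what a row does not reach only later rows make up. A row lasts 1/10 s, in which the tool goes at most 0.05 m and 0.15 rad, less where a joint would pass 70% of its speed; a pose out of reach is approached as far as the arm can. OPENING is the opening from 0.0 (shut) to 1.0 (fully open), set as the command begins (- or left out keeps the last). The fingers move at their own pace and stop on an object; FORCE is the grip in N (left out, the last holds). Time passes only in rows, so rows that do not move let the fingers close. It prints the time, the measured TCP pose, the force, the opening and the grip force at its end.
- r.state(): the state, without advancing time (a new reading comes with each control period).
- r.read_camera(name): name is "scene" or "side" or "wrist"; returns a dict with "color" (480x640x3 uint8, red, green, blue), "mtx" (3x3 intrinsics, pixels), "xyz" and "orientation" of the camera in the world. Camera axes: x right, y up, looking along -z (the intrinsics and any distortion apply to the point x, -y, -z); pixel columns grow to the right and rows downward; lengths in m; the calibration is good to about 2 mm. The wrist camera is an equidistant fisheye: a pixel r from the principal point sees the ray r / f radians off the axis. A picture is of the moment at which its call begins. There is no depth.
- r.finish_job(): hands the job in; it is judged then, once.
The state is a dict: "clock": time; "joint_positions": joint angles; "joint_vel": joint speeds; "tau": joint torques, N m; "tool_pos": TCP position; "eef_rot": TCP orientation; "force": force on the tool from outside, world axes, zero at the start; "torque": the same for the moment, N m; "grip_width": opening from 0.0 (shut) to 1.0 (fully open); "grasp_force": force on a finger pad.
Only numpy, scipy, OpenCV 4.12 (cv2) and the standard library are available. Lean on these libraries where they do the work, as an engineer would, in place of code of your own. Each camera call takes 0.05 s, during which the arm holds its last target. There are 200 camera calls.

## Working session

There is one attempt and no reset: what is moved stays moved. The work goes in short steps, Python scripts to look and compute and a shell command to move; the robot and the scene stay as the last step left them, time stands still between calls to the robot, and variables do not carry over. Pictures are saved under pics/ and viewed, at most 10 in all, crops included, and the job is handed in when it is done.

```bash
ls; mkdir -p pics
python3 - <<'E'
from plant import r
import cv2
print(r.state(), r.tcp_to_tips)
for n in ("scene","side","wrist"):
    c=r.read_camera(n); cv2.imwrite(f"pics/{n}0.png",c["color"][:,:,::-1]); print(n,c["mtx"],c["xyz"],c["orientation"],[k for k in c])
E
```

```text
pics
plant.py
shift.py
{'clock': 0.0, 'joint_positions': array([ 1.09649837,  0.61588363, -0.01262311,  1.4249087 ,  0.00811527,
        1.1033889 , -0.04039719]), 'joint_vel': array([ 0.00054457,  0.00013339,  0.0001291 , -0.0010582 ,  0.00105147,
        0.00063356,  0.00104369]), 'tau': array([ 5.34854712e-05, -4.58928502e+01,  2.09131907e-01, -1.65742457e+01,
       -6.10782020e-02,  2.05678894e-02,  2.31044214e-04]), 'tool_pos': array([ 0.2811221 , -0.58523314,  0.23650095]), 'eef_rot': array([ 9.75029294e-01,  2.22072658e-01, -3.04224754e-04, -1.23205994e-03]), 'force': array([-0.76725339,  0.56093673,  0.199297  ]), 'torque': array([-0.01759537, -0.04076123,  0.05085394]), 'grasp_force': 0.0, 'grip_width': 1.0039971257500704} 0.019
scene [[605.20921917   0.         314.35227299]
 [  0.         605.20921917 239.34954031]
 [  0.           0.           1.        ]] [ 1.1605227  -1.15667057  1.16152157] [0.42652247 0.12632259 0.23234954 0.8649479 ] ['color', 'mtx', 'xyz', 'orientation']
side [[577.1968189    0.         320.41243681]
 [  0.         577.1968189  246.17152329]
 [  0.           0.           1.        ]] [ 0.47483598 -1.40128139  1.23053926] [ 4.44915647e-01 -4.66015450e-04  1.34165133e-02  8.95471857e-01] ['color', 'mtx', 'xyz', 'orientation']
wrist [[371.64829954   0.         321.16274944]
 [  0.         371.64829954 240.59712399]
 [  0.           0.           1.        ]] [ 0.34098131 -0.556321    0.38335688] [-0.10161099  0.06573276 -0.52834673  0.84035953] ['color', 'mtx', 'xyz', 'orientation']
```
View pics/scene0.png

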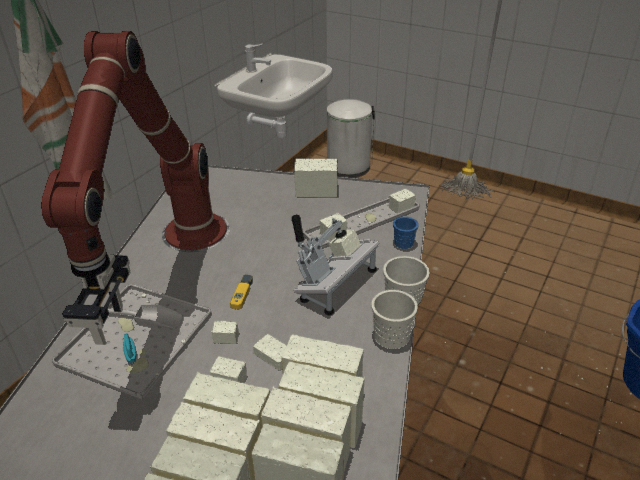

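View pics/side0.png

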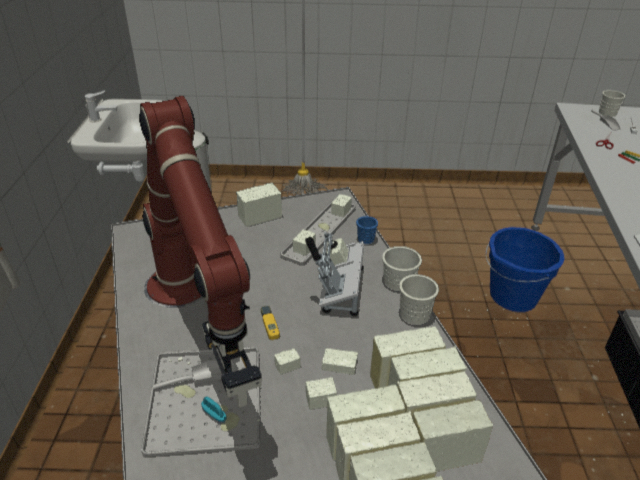

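View pics/wrist0.png

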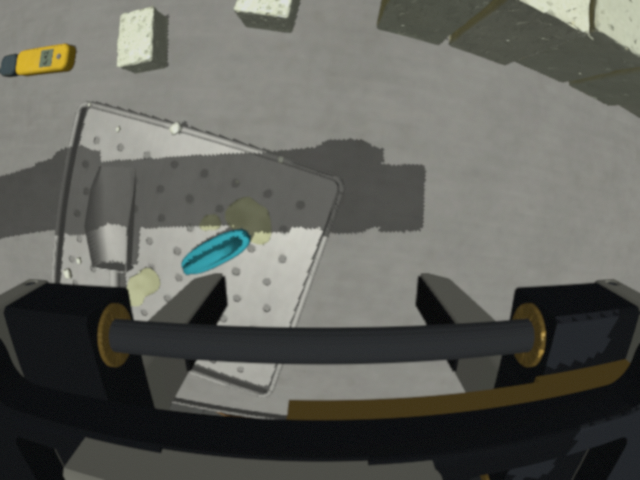

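The scene view shows the jig around (335,265), with its black handle at (297,228). The row tray runs from (315,225) to (400,200), and the three bench pieces are at (225,331), (229,369) and (270,348). The side view shows the same pieces at (287,360), (321,392) and (340,360), with the handle at (311,247). The wrist view has two pieces at its top edge, (140,38) and (268,8).

Next I'll get rough positions by casting rays.

Create h.py:
```python
import numpy as np, cv2
from scipy.spatial.transform import Rotation as R
from plant import r
def rays(c,uv,fish=False):
    uv=np.atleast_2d(np.float64(uv)); m=c["mtx"]
    p=(uv-m[:2,2])/m[0,0]
    if fish:
        t=np.linalg.norm(p,axis=1); d=np.c_[p*(np.sin(t)/np.maximum(t,1e-9))[:,None],np.cos(t)]
    else: d=np.c_[p,np.ones(len(p))]
    return R.from_quat(c["orientation"]).apply(d*[1,-1,-1])
def onz(c,uv,z,fish=False):
    d=rays(c,uv,fish); return c["xyz"]+d*((z-c["xyz"][2])/d[:,2])[:,None]
def tri(c1,u1,c2,u2,f1=False,f2=False):
    A=[];b=[]
    for c,u,f in((c1,u1,f1),(c2,u2,f2)):
        d=rays(c,u,f)[0]; d/=np.linalg.norm(d); P=np.eye(3)-np.outer(d,d); A.append(P);b.append(P@c["xyz"])
    x,res,*_=np.linalg.lstsq(np.vstack(A),np.hstack(b),rcond=None); return x,np.sqrt(res)
def proj(c,X,fish=False):
    p=R.from_quat(c["orientation"]).inv().apply(np.atleast_2d(X)-c["xyz"])*[1,-1,-1]
    if fish:
        n=np.linalg.norm(p[:,:2],axis=1); p=np.c_[p[:,:2]*(np.arctan2(n,p[:,2])/n)[:,None],np.ones(len(p))]
    return (p/p[:,2:])[:,:2]*c["mtx"][0,0]+c["mtx"][:2,2]
def cheese(img,v=120,s=12):
    h=cv2.cvtColor(img,cv2.COLOR_RGB2HSV); m=((h[...,0]>18)&(h[...,0]<45)&(h[...,1]>s)&(h[...,2]>v)).astype(np.uint8)*255
    return cv2.morphologyEx(cv2.morphologyEx(m,cv2.MORPH_OPEN,np.ones((3,3))),cv2.MORPH_CLOSE,np.ones((5,5)))
def blobs(m,amin=120):
    cs,_=cv2.findContours(m,cv2.RETR_EXTERNAL,cv2.CHAIN_APPROX_NONE); return [q for q in cs if cv2.contourArea(q)>amin]
def T():  # tool rotation matrix now
    return R.from_quat(r.state()["eef_rot"]).as_matrix()
```

Run:
```python
from h import *
a=r.read_camera("scene");b=r.read_camera("side")
for n,u,v in(("A",(225,326),(287,355)),("B",(229,364),(321,387)),("C",(270,345),(340,355)),("handle top",(296,218),(309,240)),("jig far leg/corner",(376,242),(357,250)),("tray end R",(416,205),(353,207)),("row1",(333,220),(305,236)),("row2",(402,196),(342,200))):
    print(n,*tri(a,u,b,v))
for n,c in(("scene",a),("side",b)):
    print(n)
    for q in blobs(cheese(c["color"])): print(cv2.contourArea(q),np.round(cv2.minAreaRect(q)[0]))
    cv2.imwrite(f"pics/{n}_z.png",cv2.resize(c["color"][185:305,280:440,::-1] ,None,fx=5,fy=5,interpolation=cv2.INTER_CUBIC))
```

```text
A [ 0.37353333 -0.3274612   0.03994689] [0.00103582]
B [ 0.46807648 -0.43551402  0.04834746] [0.00458303]
C [ 0.51796998 -0.33187417  0.04996416] [0.00148719]
handle top [ 0.42225368 -0.04513076  0.22399292] [5.21950234e-05]
jig far leg/corner [0.5750645  0.14088421 0.06214907] [0.01484631]
tray end R [0.57156064 0.46256316 0.01297097] [0.0029902]
row1 [0.39905118 0.19971642 0.05818653] [0.00096048]
row2 [0.52805791 0.44052594 0.05281804] [0.00283957]
scene
19889.0 [262. 409.]
144.0 [125. 324.]
351.0 [222. 326.]
204.0 [387. 308.]
207.5 [239. 293.]
355.5 [348. 241.]
172.5 [332. 220.]
190.5 [402. 194.]
1140.0 [316. 177.]
615.5 [349. 109.]
2651.5 [275.  81.]
side
139.5 [230. 469.]
315.0 [166. 468.]
131.5 [134. 464.]
250.0 [288. 454.]
227.0 [186. 392.]
700.5 [340. 360.]
333.0 [289. 354.]
222.5 [135. 348.]
15505.0 [403. 408.]
323.5 [270. 331.]
289.0 [412. 280.]
231.0 [339. 248.]
317.0 [312. 233.]
179.0 [341. 199.]
488.0 [258. 192.]
169.0 [135. 136.]
624.0 [ 96. 123.]
```

View pics/scene_z.png

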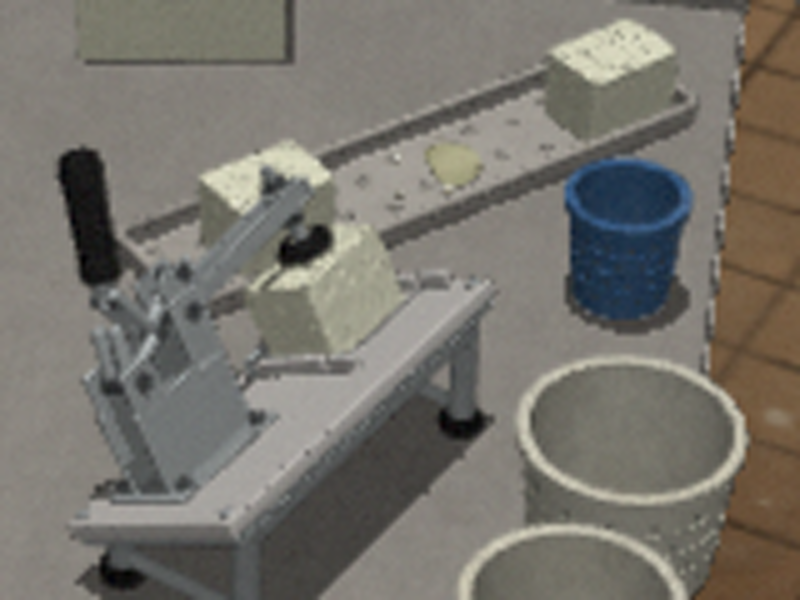

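The crop shows the jig with its handle up at crop (85,215). The board's upper corners on the far edge are at crop (238,525) and (492,283), and the near right corner is at (75,525). The row blocks are at crop (265,190) and (610,75), with the gap between them.

Run:
```python
from h import *
a=r.read_camera("scene")
P=[onz(a,(280+u/5,185+v/5),z)[0] for u,v,z in((237,525,.102),(492,283,.102),(75,525,.042))]
print(np.round(P,3), np.linalg.norm(P[0]-P[1]),np.linalg.norm(P[0]-P[2]))
d=(P[1]-P[0]); yaw=np.arctan2(-d[0],d[1]); print("yaw",yaw)  # bed y horizontal
print(np.round(T(),3))
Rb=R.from_euler("z",yaw)*R.from_euler("y",-28,degrees=True)
O=np.mean([P[0]-Rb.apply([.077,-.205,0]),P[1]-Rb.apply([.077,.055,0]),P[2]-Rb.apply([-.051,-.205,0])],axis=0); print("bed O",O)
print("handle_end",O+Rb.apply([0,-.1305,.174]), "pad",O+Rb.apply([0,0,.052]))
```

```text
[[ 0.571 -0.137  0.102]
 [ 0.596  0.115  0.102]
 [ 0.46  -0.123  0.042]] 0.25308236572405673 0.12721149880499946
yaw -0.09951226478841055
[[ 0.901  0.433 -0.   ]
 [ 0.433 -0.901  0.001]
 [ 0.    -0.001 -1.   ]]
bed O [0.5238268  0.07206618 0.06588148]
handle_end [ 0.42957795 -0.04967265  0.21951436] pad [0.49953505 0.07449152 0.11179475]
```

```bash
python3 shift.py '[[0.04,-0.035,-0.02,0],[0.08,-0.07,-0.04,0],[0.12,-0.11,-0.05,0],[0.155,-0.145,-0.07,0],[0.165,-0.15,-0.07,0]]' 0.0 ; python3 shift.py '[[0.03,-0.025,-0.01,0.14],[0.065,-0.055,-0.03,0.28],[0.065,-0.055,-0.03,0.42],[0.065,-0.055,-0.03,0.55],[0.065,-0.055,-0.03,0.55]]'
python3 - <<'E'
from h import *
c=r.read_camera("wrist"); cv2.imwrite("pics/w1.png",c["color"][:,:,::-1]); t=T(); print(np.round(t,3),c["xyz"],t.T@R.from_quat(c["orientation"]).as_matrix()@[0,0,-1],r.state()["tool_pos"])
E
```

```text
clock: 0.8
tool_pos: [0.3667, -0.376, 0.3093]
eef_rot: [0.975, 0.224, 0.001, 0.0]
force: [0.8, 0.4, -0.4]
grip_width: 0.617
grasp_force: 0.0
clock: 1.3
tool_pos: [0.4002, -0.301, 0.3379]
eef_rot: [0.999, -0.05, 0.0, 0.0]
force: [-0.2, -1.0, -0.2]
grip_width: 0.189
grasp_force: 0.0
[[ 0.995 -0.099 -0.   ]
 [-0.099 -0.995 -0.   ]
 [-0.     0.    -1.   ]] [ 0.46601618 -0.30719445  0.48469672] [-0.24048312 -0.00148516  0.97065219] [ 0.39996722 -0.30133038  0.33773082]
```

View pics/w1.png

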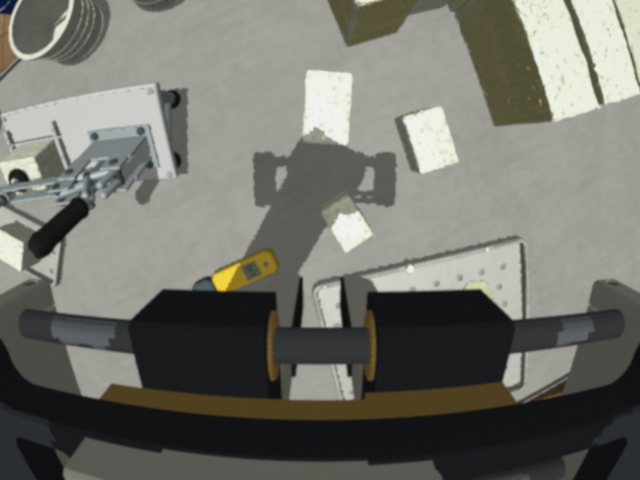

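The wrist view shows the bench pieces at (328,105), (430,138) and (350,220), partly in the arm's shadow. The jig is at the left, with the black handle end at (40,245) and pivot near (85,205). I'll measure the top faces against the candidate sizes.

```bash
cat >> h.py <<'E'
def tops(c,rois,v=190,fish=True,hs=(.033,.043,.052)):
    g=cv2.GaussianBlur(c["color"],(0,0),1)
    m=(cheese(g,v,8))
    for (x0,y0,x1,y1) in rois:
        s=np.zeros_like(m); s[y0:y1,x0:x1]=m[y0:y1,x0:x1]; q=max(blobs(s,30),key=cv2.contourArea)
        for h in hs:
            P=onz(c,q[:,0,:],h,fish)[:,:2]; (cx,cy),(w,l),an=cv2.minAreaRect((P*1000).astype(np.float32))
            if w<l: an-=90; w,l=l,w
            print((x0,y0),h,"c",round(cx,1),round(cy,1),"size",round(w,1),round(l,1),"long axis yaw deg",round(an,1))
E
python3 - <<'E'
from h import *
c=r.read_camera("wrist")
tops(c,[(290,55,365,150),(385,95,470,185),(315,185,380,260)])
cv2.imwrite("pics/m.png",cheese(cv2.GaussianBlur(c["color"],(0,0),1),190,8))
E
```

```text
(290, 55) 0.033 c 519.7 -319.2 size 87.8 56.7 long axis yaw deg -9.0
(290, 55) 0.043 c 518.5 -319.0 size 85.8 55.4 long axis yaw deg -9.0
(290, 55) 0.052 c 517.5 -318.7 size 84.1 54.3 long axis yaw deg -9.0
(385, 95) 0.033 c 469.4 -444.1 size 75.3 53.5 long axis yaw deg 14.0
(385, 95) 0.043 c 469.4 -441.1 size 73.7 52.3 long axis yaw deg 14.0
(385, 95) 0.052 c 469.3 -438.4 size 72.2 51.2 long axis yaw deg 14.0
(315, 185) 0.033 c 365.8 -332.2 size 46.0 42.5 long axis yaw deg 27.6
(315, 185) 0.043 c 368.0 -331.6 size 44.9 41.6 long axis yaw deg 27.6
(315, 185) 0.052 c 370.0 -331.1 size 44.0 40.7 long axis yaw deg 27.6
```

```bash
cat >> h.py <<'E'
def bed(O,yaw): 
    Rb=R.from_euler("z",yaw)*R.from_euler("y",-28,degrees=True); return lambda p: np.array(O)+Rb.apply(np.array(p)/1000)
def cmd(target,yaw=None):
    s=r.state(); t=T(); d=t.T@(np.array(target)-s["tool_pos"]); now=np.arctan2(t[1,0],t[0,0])
    print("tool shift",np.round(d,4),"turn",None if yaw is None else round(now-yaw,3))
E
python3 - <<'E'
from h import *
c=r.read_camera("wrist");a=r.read_camera("scene");b=r.read_camera("side")
B=bed([.5238,.0721,.066],-.0995)
for n,p in(("hend",[0,-130.5,174]),("htip",[0,-126,188]),("pivot",[0,-166,65]),("cornFar-",[77,-205,0]),("cornNear-",[-51,-205,0]),("cornFar+",[77,55,0])):
    X=B(p); print(n,np.round(X,3),np.round(proj(c,X,True)),np.round(proj(a,X)),np.round(proj(b,X)))
for n,z in(("wrist",c),("side",b)):
    im=z["color"].copy()
    if n=="wrist":
        im=im[60:300,0:240]; 
    else: im=im[220:320,270:390]
    cv2.imwrite(f"pics/j{n}.png",cv2.resize(im[:,:,::-1],None,fx=3 if n=="wrist" else 6,fy=3 if n=="wrist" else 6,interpolation=cv2.INTER_CUBIC)[:600])
E
```

```text
hend [ 0.43 -0.05  0.22] [[ 43. 236.]] [[297. 221.]] [[311. 242.]]
htip [ 0.423 -0.045  0.232] [[ 32. 247.]] [[296. 216.]] [[309. 238.]]
pivot [ 0.477 -0.09   0.123] [[119. 169.]] [[306. 262.]] [[327. 277.]]
cornFar- [ 0.571 -0.139  0.102] [[157.  77.]] [[327. 290.]] [[359. 294.]]
cornNear- [ 0.459 -0.127  0.042] [[178. 175.]] [[294. 291.]] [[320. 305.]]
cornFar+ [0.597 0.12  0.102] [[ -0. 110.]] [[379. 241.]] [[364. 241.]]
```

View pics/jwrist.png

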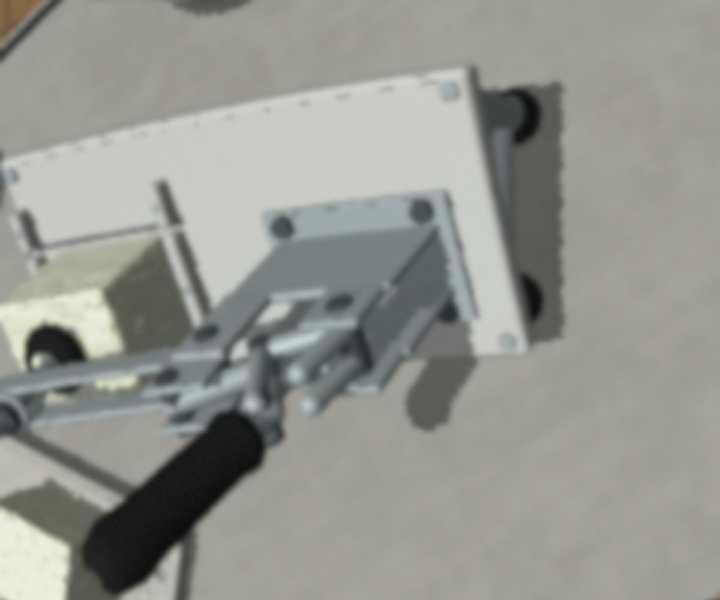

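The crop shows the board corners in full-image pixels at (157,83), (176,177) and (3,113), and the handle tip at (35,248). All are within 6 px of the prediction. I'll refit the bed frame from these.

```bash
cat >> h.py <<'E'
def fitbed(c,pts,fish=True): # pts: (u,v,bx,by)
    W=[];L=[]
    for u,v,x,y in pts:
        W.append(onz(c,(u,v),.066+x/1000*np.sin(np.radians(28)),fish)[0][:2]); L.append([x/1000*np.cos(np.radians(28)),y/1000])
    W=np.array(W);L=np.array(L); w=(W-W.mean(0));l=(L-L.mean(0))
    yaw=np.arctan2((l[:,0]*w[:,1]-l[:,1]*w[:,0]).sum(),(l*w).sum()); M=np.array([[np.cos(yaw),-np.sin(yaw)],[np.sin(yaw),np.cos(yaw)]])
    O=W.mean(0)-M@L.mean(0); print("bed",np.round(O,4),"yaw",round(yaw,4),"res mm",np.round((W-O-L@M.T)*1000,1).tolist()); return O,yaw
E
python3 - <<'E'
from h import *
c=r.read_camera("wrist")
O,y=fitbed(c,[(156.7,83,77,-205),(175.7,177,-51,-205),(2.7,113.3,77,55)])
B=bed([*O,.066],y)
X=B([0,-130.5,174]); print(X, proj(c,B([0,-126,188]),True))
t=B([0,-95,174]); t[2]=X[2]-.005; print(t); cmd(t,y)
E
```

```text
bed [0.5203 0.0715] yaw -0.1099 res mm [[-0.8, 1.6], [3.2, 3.8], [-2.4, -5.5]]
[ 0.4248305  -0.04929491  0.21963288] [[ 33.2312644  252.11729694]]
[ 0.42872255 -0.01400891  0.21463288]
tool shift [-0.0004 -0.2892  0.1229] turn 0.008
```

```bash
python3 shift.py '[[0,-0.05,0,0],[0,-0.1,0,0],[0,-0.15,0,0],[0,-0.2,0,0],[0,-0.25,0,0]]'; python3 shift.py '[[0,-0.05,0,0],[0,-0.05,0.05,0],[0,-0.05,0.1,0],[0,-0.05,0.122,0],[0,-0.05,0.122,0]]'
python3 - <<'E'
from h import *
B=bed([.5203,.0715,.066],-.105)
for p in([0,-85,169],[0,-135,165],[0,-188,135]): cmd(B(p),-.105)
E
```

```text
clock: 2.1
tool_pos: [0.4254, -0.0512, 0.3379]
eef_rot: [0.999, -0.051, 0.0, -0.0]
force: [1.0, -0.2, -0.1]
grip_width: 0.004
grasp_force: 0.0
clock: 2.6
tool_pos: [0.4283, -0.0033, 0.213]
eef_rot: [0.999, -0.051, -0.004, 0.0]
force: [-0.1, 0.2, -0.3]
grip_width: 0.005
grasp_force: 0.0
tool shift [ 0.0043  0.001  -0.0023] turn 0.003
tool shift [0.0061 0.051  0.0013] turn 0.003
tool shift [0.0202 0.104  0.0277] turn 0.003
```

```bash
python3 shift.py '[[0.005,0.015,0,0],[0.005,0.03,0,0],[0.005,0.04,0,0],[0.006,0.05,0.001,0],[0.009,0.06,0.006,0]]'; python3 shift.py '[[0.003,0.01,0.005,0],[0.005,0.02,0.01,0],[0.008,0.03,0.016,0],[0.011,0.044,0.022,0],[0.011,0.044,0.022,0]]'
python3 - <<'E'
from h import *
c=r.read_camera("scene"); cv2.imwrite("pics/open.png",cv2.resize(c["color"][185:305,280:440,::-1] ,None,fx=4,fy=4,interpolation=cv2.INTER_CUBIC))
E
```

```text
clock: 3.1
tool_pos: [0.4344, -0.0637, 0.2108]
eef_rot: [0.999, -0.051, 0.002, -0.001]
force: [-0.0, 3.1, 2.2]
grip_width: 0.005
grasp_force: 1.8
clock: 3.6
tool_pos: [0.4392, -0.1112, 0.1865]
eef_rot: [0.999, -0.053, -0.001, 0.001]
force: [0.1, 0.8, -0.4]
grip_width: 0.003
grasp_force: 0.0
```

View pics/open.png

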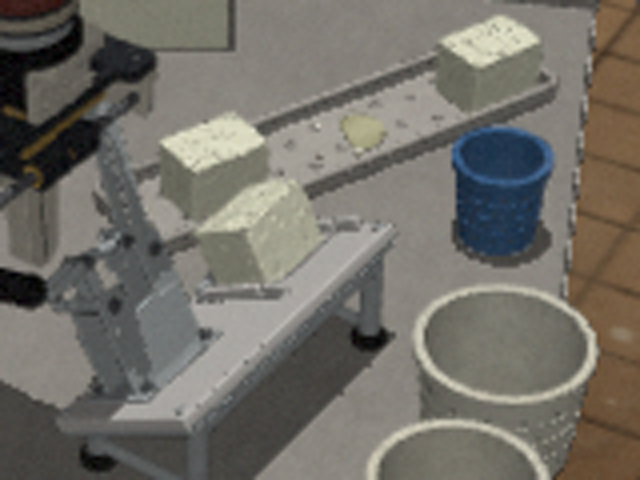

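The clamp is open: the handle lies out at crop (20,290), the arm stands up at (125,190), and the piece is free at (260,230). I'll back off, go up and look at the seat and tray from above.

```bash
python3 shift.py '[[0,-0.01,-0.04,0],[0,-0.01,-0.09,0],[0,-0.01,-0.14,0],[-0.02,-0.03,-0.18,0],[-0.02,-0.08,-0.18,0]]' 1.0; python3 shift.py '[[0,-0.05,0,0],[0,-0.1,0,0],[0,-0.15,0,0],[0,-0.18,0,0],[0,-0.18,0,0]]'
python3 - <<'E'
from h import *
c=r.read_camera("wrist"); cv2.imwrite("pics/w2.png",c["color"][:,:,::-1])
B=bed([.5203,.0715,.066],-.105)
for p in([77,-205,0],[77,55,0],[-27,0,12],[-26.5,-36.5,52],[26.5,36.5,52]): print(p,np.round(proj(c,B(p),True)))
E
```

```text
clock: 4.15
tool_pos: [0.4292, -0.031, 0.373]
eef_rot: [0.998, -0.057, 0.006, 0.002]
force: [1.4, 0.4, -0.9]
grip_width: 0.388
grasp_force: 0.0
clock: 4.65
tool_pos: [0.4454, 0.1571, 0.3671]
eef_rot: [0.999, -0.046, -0.001, -0.001]
force: [-0.6, -0.2, 0.0]
grip_width: 0.813
grasp_force: 0.0
[77, -205, 0] [[550.  97.]]
[77, 55, 0] [[345.  74.]]
[-27, 0, 12] [[387. 162.]]
[-26.5, -36.5, 52] [[423. 180.]]
[26.5, 36.5, 52] [[363. 135.]]
```

View pics/w2.png

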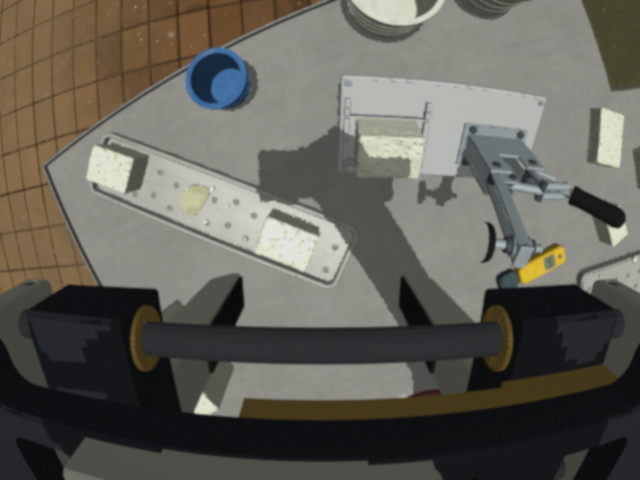

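The wrist view shows the trimmed piece in the seat, its top face spanning about (358–423, 148–178). The far board corners are at (342,76) and (546,97). The tray runs from (100,160) to (343,258), with row blocks at (112,168) and (288,243), and the handle lies open at (598,208). Now I'll fit these.

Run:
```python
from h import *
c=r.read_camera("wrist"); np.set_printoptions(suppress=True,precision=4)
tops(c,[(80,135,150,205),(250,205,325,275)],hs=(.054,),v=185)
P=onz(c,[(108,135),(92,190),(355,233),(332,285)],.021,True)[:,:2]; print(P, np.linalg.norm(P[0]-P[2]),np.linalg.norm(P[2]-P[3]))
fitbed(c,[(546,97,77,-205),(342,76,77,55),(340,172,-51,55)])
g=cv2.GaussianBlur(c["color"],(0,0),1); m=cheese(g,100,8); s=np.zeros_like(m); s[100:190,340:440]=m[100:190,340:440]
q=max(blobs(s),key=cv2.contourArea); print("piece blob",cv2.boundingRect(q))
print("right edge samples");
hsv=cv2.cvtColor(c["color"],cv2.COLOR_RGB2HSV)
for v in (125,140,155,165,172): row=np.where(s[v]>0)[0]; print(v,row.min() if len(row) else None,row.max() if len(row) else None)
for u in (370,390,410): col=np.where(s[:,u]>0)[0]; print(u,col.min(),col.max(),hsv[110:190:4,u,2])
```

```text
(80, 135) 0.054 c 526.4 448.4 size 70.5 50.9 long axis yaw deg 63.2
(250, 205) 0.054 c 406.1 202.6 size 115.6 73.2 long axis yaw deg 64.3
[[0.5791 0.4562]
 [0.5025 0.4997]
 [0.3958 0.1131]
 [0.3237 0.1511]] 0.38895197742044096 0.08149729133597101
bed [0.5196 0.0702] yaw -0.1019 res mm [[-0.7, 2.9], [-0.5, -0.6], [1.2, -2.3]]
piece blob (350, 117, 90, 73)
right edge samples
125 350 415
140 355 422
155 354 420
165 354 417
172 353 417
370 117 176 [184 158 167 153 156 159 157 213 216 208 208 219 120 122 116 113 115  84
  81  81]
390 118 177 [184 177 161 158 158 160 160 209 209 221 213 212 134 116 120 120 115  89
  79  81]
410 119 189 [185 183 131 157 157 156 156 196 202 222 219 224 199 169 165 208 209 176
 144 141]
```

Run:
```python
from h import *
c=r.read_camera("wrist")
B=bed([.5198,.0705,.066],-.103)
for y in(-36.5,36.5): print(y,proj(c,[B([26.5,y,52]),B([-26.5,y,52]),B([26.5,y,2])],True).round(1).tolist())
for v in (122,130,136,140,150,160): print(v,c["color"][v,345:435:1].sum(1).tolist()[:22],"|",c["color"][v,408:432].sum(1).tolist())
print("row1 ctr",onz(c,(287,245),.054,True))
X=B([8,3,36]); print(X); cmd(X,-.103)
```

```text
-36.5 [[425.1, 139.2], [418.0, 180.6], [415.2, 120.4]]
36.5 [[357.2, 136.6], [354.6, 179.2], [353.7, 118.0]]
122 [541, 542, 539, 520, 462, 397, 381, 400, 420, 433, 441, 449, 450, 451, 449, 449, 444, 448, 448, 446, 442, 441] | [443, 447, 477, 515, 534, 541, 538, 525, 473, 402, 389, 419, 445, 459, 486, 514, 531, 542, 539, 538, 539, 539, 540, 540]
130 [535, 538, 519, 467, 371, 302, 323, 395, 443, 461, 459, 458, 457, 454, 454, 451, 454, 453, 450, 446, 448, 459] | [441, 443, 443, 441, 441, 453, 442, 364, 305, 365, 457, 515, 531, 523, 514, 522, 533, 538, 538, 539, 537, 540, 539, 538]
136 [306, 309, 305, 289, 261, 241, 258, 305, 377, 457, 511, 525, 522, 523, 520, 514, 513, 506, 493, 487, 491, 499] | [456, 465, 470, 467, 461, 454, 456, 458, 459, 476, 508, 528, 523, 513, 516, 532, 536, 539, 537, 538, 542, 542, 538, 538]
140 [301, 298, 294, 269, 245, 232, 243, 265, 308, 364, 450, 542, 602, 635, 639, 623, 612, 620, 633, 632, 634, 628] | [625, 629, 628, 626, 629, 635, 635, 623, 599, 575, 561, 542, 525, 516, 528, 533, 537, 539, 539, 538, 540, 539, 539, 537]
150 [300, 298, 287, 261, 232, 226, 240, 275, 311, 328, 334, 338, 336, 335, 332, 335, 345, 361, 410, 496, 560, 586] | [628, 626, 632, 637, 638, 632, 618, 589, 570, 537, 516, 510, 523, 535, 536, 537, 537, 540, 539, 539, 537, 539, 538, 541]
160 [247, 250, 243, 241, 238, 255, 290, 323, 329, 322, 326, 330, 334, 340, 343, 345, 345, 344, 343, 344, 352, 354] | [372, 436, 511, 569, 587, 588, 573, 547, 509, 492, 510, 530, 538, 539, 538, 540, 537, 540, 538, 540, 539, 539, 538, 539]
row1 ctr [[0.39688169 0.20126368 0.054     ]]
[0.51032319 0.07449556 0.10154189]
tool shift [0.0717 0.0686 0.2657] turn -0.0
```

```bash
python3 shift.py '[[0.035,0.034,0,0],[0.07,0.068,0,0],[0.071,0.068,0.05,0],[0.072,0.069,0.1,0],[0.072,0.069,0.15,0]]' 1.0; python3 shift.py '[[0,0,0.03,0],[0,0,0.05,0],[0,0,0.05,0]]'
python3 - <<'E'
from h import *
B=bed([.5198,.0705,.066],-.103)
cmd(B([8,3,36]),-.103)
c=r.read_camera("wrist");cv2.imwrite("pics/w3.png",c["color"][:,:,::-1])
E
```

```text
clock: 5.3
tool_pos: [0.5114, 0.0728, 0.2165]
eef_rot: [0.999, -0.054, 0.001, 0.001]
force: [0.5, -0.0, -1.5]
grip_width: 0.999
grasp_force: 0.0
clock: 5.6
tool_pos: [0.5089, 0.0733, 0.1651]
eef_rot: [0.999, -0.053, -0.003, 0.002]
force: [0.1, 0.6, 0.1]
grip_width: 1.0
grasp_force: 0.0
tool shift [ 0.0017 -0.0016  0.0635] turn -0.002
```

View pics/w3.png

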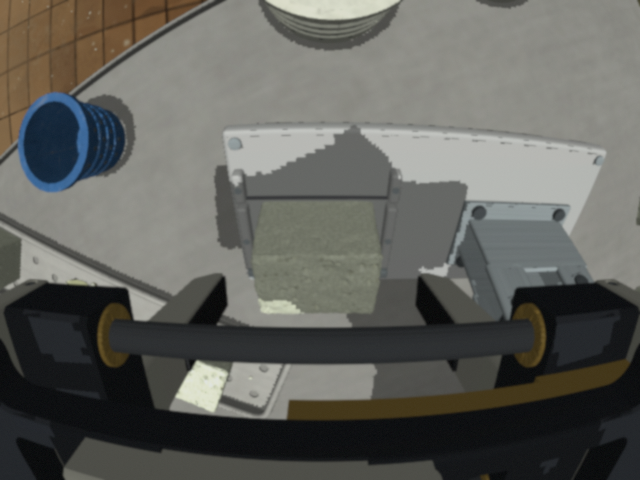

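The piece sits central between the guides: its edges are at u 263 and 375 and the guides' inner faces at 246 and 388. The fingers straddle it evenly. I'll descend and grip.

```bash
python3 shift.py '[[0.001,0,0.03,0],[0.002,0,0.05,0],[0.002,0,0.06,0],[0.002,0,0.0635,0],[0.002,0,0.0635,0]]' ; python3 shift.py '[[0,0,0,0],[0,0,0,0],[0,0,0,0],[0,0,0,0],[0,0,0,0]]' 0.6 25; python3 shift.py '[[0,0,0,0],[0,0,0,0],[0,0,0,0]]'
```

```text
clock: 6.15
tool_pos: [0.5137, 0.0757, 0.105]
eef_rot: [0.999, -0.051, 0.001, -0.0]
force: [-0.3, -1.6, 0.4]
grip_width: 0.999
grasp_force: 0.0
clock: 6.65
tool_pos: [0.5133, 0.0759, 0.1048]
eef_rot: [0.999, -0.051, 0.0, -0.0]
force: [-0.1, -0.2, 4.5]
grip_width: 0.784
grasp_force: 25.0
clock: 6.95
tool_pos: [0.5134, 0.076, 0.1048]
eef_rot: [0.999, -0.051, 0.0, -0.0]
force: [-0.7, -0.8, 6.0]
grip_width: 0.785
grasp_force: 25.0
```

```bash
python3 shift.py '[[0,0,-0.01,0],[0,0,-0.03,0],[0,0,-0.06,0],[0,0,-0.09,0],[0,0,-0.1,0]]' - 30
python3 - <<'E'
from h import *
cmd([.4716,.3194,.12],-.484); cmd([.4716,.3194,.205])
c=r.read_camera("scene"); cv2.imwrite("pics/lift.png",cv2.resize(c["color"][120:300,260:460,::-1] ,None,fx=4,fy=3.2,interpolation=cv2.INTER_CUBIC))
E
```

```text
clock: 7.45
tool_pos: [0.5144, 0.0764, 0.2069]
eef_rot: [0.999, -0.051, 0.002, -0.001]
force: [-0.2, 0.0, -2.2]
grip_width: 0.783
grasp_force: 30.0
tool shift [-0.0677 -0.2372  0.087 ] turn 0.382
tool shift [-0.0673 -0.2374  0.002 ] turn None
```

View pics/lift.png

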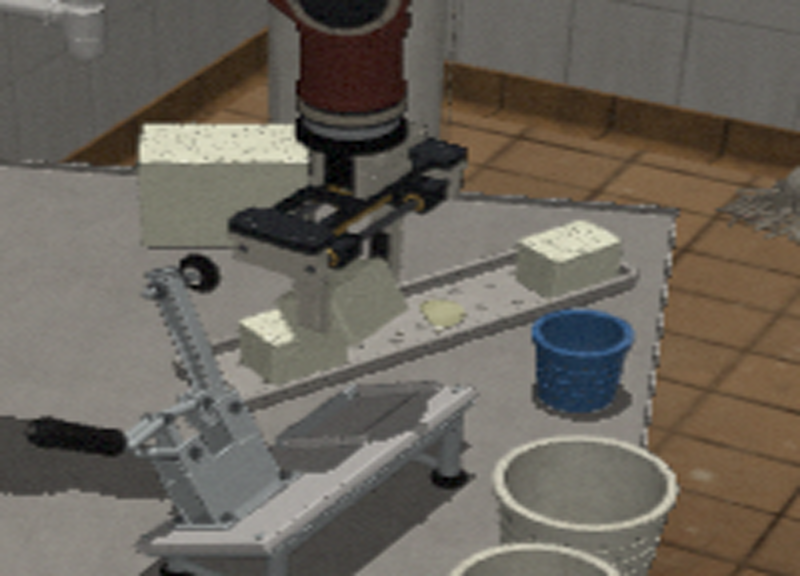

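The piece is held in the jaws, still at its slope tilt, and the seat is clear. On to the tray.

```bash
python3 shift.py '[[-0.01,-0.03,0,0.05],[-0.022,-0.075,0,0.13],[-0.034,-0.12,0,0.2],[-0.046,-0.165,0,0.28],[-0.056,-0.2,0,0.35]]'; python3 shift.py '[[0,-0.01,0,0.03],[0,-0.02,0,0.03],[0,-0.02,0,0.03]]'
python3 - <<'E'
from h import *
cmd([.4716,.3194,.060],-.484); cmd([.4716,.3194,.0395])
c=r.read_camera("wrist"); cv2.imwrite("pics/w4.png",c["color"][:,:,::-1])
E
```

```text
clock: 8.0
tool_pos: [0.4757, 0.2834, 0.2024]
eef_rot: [0.975, -0.224, -0.001, 0.0]
force: [1.3, 0.3, -1.5]
grip_width: 0.784
grasp_force: 30.0
clock: 8.3
tool_pos: [0.4866, 0.2989, 0.2028]
eef_rot: [0.971, -0.238, -0.001, 0.001]
force: [0.1, -0.0, -2.2]
grip_width: 0.787
grasp_force: 30.0
tool shift [-0.0226 -0.0115  0.1428] turn 0.003
tool shift [-0.0226 -0.0115  0.1633] turn None
```

View pics/w4.png

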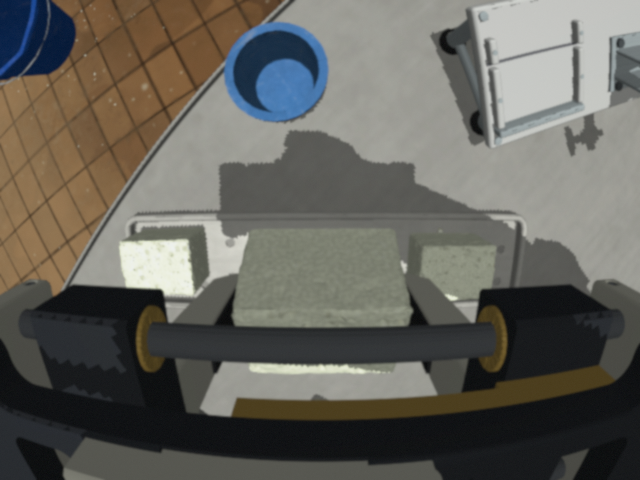

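The tray runs level across the image with its far rim at row 217. The held piece is at (322,290), between the row blocks at (163,262) and (455,265). I'll check the rim and the blocks against my tray fit.

Run:
```python
from h import *
c=r.read_camera("wrist"); t=T(); p=r.state()["tool_pos"]
for n,u,z in(("rim",(180,216),.021),("rim",(460,217),.021),("L blk right top edge",(184,262),.054),("L right base",(209,275),.002),("R blk left top edge",(414,268),.054),("R top center",(455,268),.054)):
    print(n,np.round(t.T@(onz(c,u,z,True)[0]-p),4))
```

```text
rim [ 0.0076 -0.1345  0.1819]
rim [0.0069 0.1294 0.1826]
L blk right top edge [-0.0273 -0.1211  0.149 ]
L right base [-0.0572 -0.116   0.201 ]
R blk left top edge [-0.032   0.0781  0.1495]
R top center [-0.0326  0.1159  0.1496]
```

```bash
python3 shift.py '[[-0.014,-0.008,0.02,0.003],[-0.027,-0.016,0.06,0.003],[-0.027,-0.016,0.1,0.003],[-0.027,-0.016,0.135,0.003],[-0.027,-0.016,0.139,0.003]]'; python3 shift.py '[[0,0,0.003,0],[0,0,0.006,0],[0,0,0.009,0],[0,0,0.009,0]]' - 15
```

```text
clock: 8.9
tool_pos: [0.4676, 0.3214, 0.0612]
eef_rot: [0.97, -0.241, -0.003, 0.004]
force: [-0.5, -1.6, -1.8]
grip_width: 0.785
grasp_force: 30.0
clock: 9.3
tool_pos: [0.4706, 0.3255, 0.0573]
eef_rot: [0.971, -0.24, 0.001, -0.001]
force: [-0.3, -0.3, -2.6]
grip_width: 0.786
grasp_force: 15.0
```

```bash
python3 shift.py '[[0,0,0.003,0],[0,0,0.006,0],[0,0,0.006,0]]' - 10; python3 shift.py '[[0,0,0.003,0],[0,0,0.005,0],[0,0,0.005,0]]'
```

```text
clock: 9.6
tool_pos: [0.4717, 0.325, 0.0515]
eef_rot: [0.971, -0.24, 0.001, -0.001]
force: [0.3, -1.2, 4.3]
grip_width: 0.789
grasp_force: 10.0
clock: 9.9
tool_pos: [0.4734, 0.3241, 0.0474]
eef_rot: [0.971, -0.241, 0.003, -0.001]
force: [1.5, -4.6, 8.1]
grip_width: 0.781
grasp_force: 10.0
```

```bash
python3 shift.py '[[0,0,0.003,0],[0,0,0.006,0],[0,0,0.006,0]]'
python3 - <<'E'
from h import *
c=r.read_camera("scene"); cv2.imwrite("pics/place.png",cv2.resize(c["color"][160:270,300:440,::-1] ,None,fx=5,fy=5,interpolation=cv2.INTER_CUBIC))
E
```

```text
clock: 10.2
tool_pos: [0.4743, 0.3236, 0.0416]
eef_rot: [0.97, -0.241, 0.004, -0.001]
force: [3.5, -4.1, 7.8]
grip_width: 0.786
grasp_force: 10.0
```

View pics/place.png

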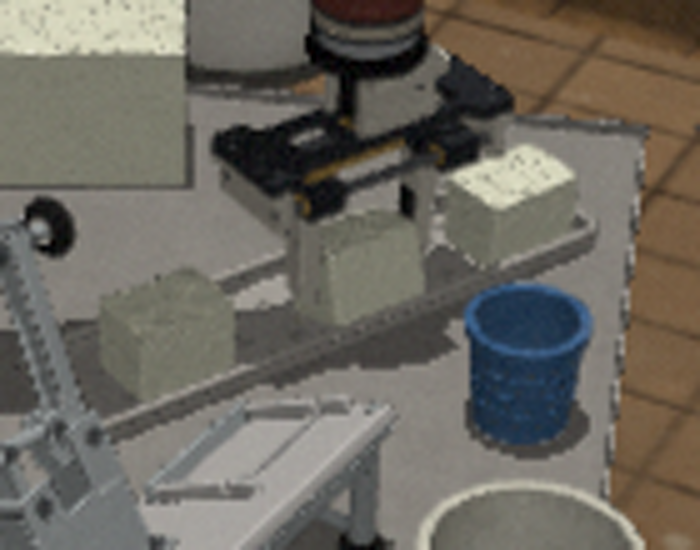

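I've now viewed 12 pictures, two over the limit of 10, so from here I'll use numbers only. The last one shows the piece at (365,265) in the gap, nearly flat. I'll press the last few millimetres down, then open just wide enough to release.

```bash
python3 shift.py '[[0,0,0.002,0],[0,0,0.004,0],[0,0,0.004,0]]' - 6; python3 shift.py '[[0,0,0,0],[0,0,0,0],[0,0,0,0]]' - 3; python3 shift.py '[[0,0,0,0],[0,0,0,0],[0,0,0,0]]' 0.88
```

```text
clock: 10.55
tool_pos: [0.4734, 0.3242, 0.037]
eef_rot: [0.971, -0.241, 0.003, -0.001]
force: [3.2, -3.5, 5.4]
grip_width: 0.785
grasp_force: 6.0
clock: 10.85
tool_pos: [0.471, 0.3254, 0.0357]
eef_rot: [0.971, -0.24, 0.001, -0.001]
force: [1.4, -1.8, 3.4]
grip_width: 0.785
grasp_force: 3.0
clock: 11.15
tool_pos: [0.4687, 0.3258, 0.0347]
eef_rot: [0.971, -0.24, -0.001, 0.0]
force: [0.1, -0.5, -0.3]
grip_width: 0.878
grasp_force: 0.0
```

```bash
python3 shift.py '[[0,0,-0.02,0],[0,0,-0.06,0],[0,0,-0.11,0],[0,0,-0.16,0],[0,0,-0.21,0]]'; python3 shift.py '[[-0.04,0,-0.03,0],[-0.08,0,-0.04,0],[-0.08,0,-0.04,0],[-0.08,0,-0.04,0]]' 1.0
python3 - <<'E'
from h import *
c=r.read_camera("wrist"); t=T(); p=r.state()["tool_pos"]; print(p)
g=cv2.GaussianBlur(c["color"],(0,0),1)
for v in (100,190):
    print(v)
    for q in blobs(cheese(g,v,8),300):
        P=onz(c,q[:,0],.054,True)[:,:2]*1000; print(cv2.boundingRect(q),[np.round(z,1).tolist() for z in cv2.minAreaRect(P.astype(np.float32))[:2]],round(cv2.minAreaRect(P.astype(np.float32))[2],1))
cv2.imwrite("pics/w5.png",c["color"][:,:,::-1])
E
```

```text
clock: 11.65
tool_pos: [0.469, 0.3254, 0.2468]
eef_rot: [0.971, -0.24, -0.001, 0.0]
force: [0.3, 0.4, -0.9]
grip_width: 0.88
grasp_force: 0.0
clock: 12.05
tool_pos: [0.3974, 0.3637, 0.2851]
eef_rot: [0.971, -0.238, -0.0, 0.0]
force: [0.2, -0.5, -0.6]
grip_width: 0.999
grasp_force: 0.0
[0.39884197 0.36226372 0.28459645]
100
(290, 361, 174, 40) [[179.4, 394.1], [225.6, 58.7]] 62.4
(101, 0, 539, 327) [[397.8, 248.9], [715.8, 386.8]] 68.4
190
(293, 364, 144, 35) [[188.2, 409.9], [182.3, 51.7]] 62.4
(421, 118, 62, 58) [[399.4, 208.4], [71.2, 56.9]] 61.8
(163, 118, 71, 65) [[517.8, 448.7], [76.7, 67.7]] 63.7
(239, 113, 171, 52) [[468.9, 324.9], [173.2, 48.8]] 59.6
```

Run:
```python
from h import *
c=r.read_camera("wrist"); g=cv2.GaussianBlur(c["color"],(0,0),1.2); h=cv2.cvtColor(g,cv2.COLOR_RGB2HSV)
for s in(16,22,28):
    m=((h[...,1]>s)&(h[...,2]>195)&(h[...,0]>18)&(h[...,0]<45)).astype(np.uint8)*255; m=cv2.morphologyEx(m,cv2.MORPH_OPEN,np.ones((7,7)))
    for q in blobs(m,600):
        P=onz(c,q[:,0],.054,True)[:,:2]*1000; z=cv2.minAreaRect(P.astype(np.float32)); print(s,cv2.boundingRect(q),np.round(z[0],1),np.round(z[1],1),round(z[2],1))
print(g[95:200:4,325].sum(1), g[140,230:420:5].sum(1))
```

```text
16 (295, 365, 139, 34) [190.3 409.3] [176.3  50.8] 62.3
16 (424, 127, 36, 47) [401.9 219.4] [39.1 48.3] 63.6
16 (182, 122, 41, 47) [522.5 438.1] [44.5 48.1] 61.6
22 (295, 365, 139, 34) [190.3 409.3] [176.3  50.8] 62.3
[412 413 401 430 358 541 595 611 653 581 392 364 349 358 364 352 346 309
 296 295 290 287 284 263 251 224 222] [223 363 579 580 586 559 591 609 614 624 502 349 359 360 346 354 349 355
 355 359 354 372 438 558 632 575 623 612 613 610 613 590 442 556 599 557
 236 229]
```

```bash
python3 shift.py '[[0.03,0.02,-0.03,0],[0.07,0.045,-0.05,0],[0.11,0.07,-0.055,0],[0.15,0.1,-0.055,0],[0.205,0.132,-0.055,0]]'; python3 shift.py '[[0.023,0.044,0,0],[0.046,0.088,0,0],[0.07,0.132,0,0],[0.093,0.176,0,0],[0.116,0.22,0,0]]'; python3 shift.py '[[0.017,0.046,0,0.14],[0.034,0.092,0,0.28],[0.051,0.138,0,0.42],[0.068,0.184,0,0.56],[0.085,0.23,0,0.7]]'
python3 - <<'E'
from h import *
print(r.state()["joint_positions"]); cmd([.469,-.438,.25],-np.radians(76))
a=r.read_camera("scene"); g=cv2.GaussianBlur(a["color"],(0,0),.7)
for v in(150,180):
  for q in blobs(cheese(g,v,12)[180:270,300:430],60):
    q=q+[300,180]; P=onz(a,q[:,0],.054)[:,:2]*1000; z=cv2.minAreaRect(P.astype(np.float32)); print(v,cv2.boundingRect(q),np.round(z[0],1),np.round(z[1],1),round(z[2],1))
c=r.read_camera("wrist"); tops(c,[(0,0,640,275)],hs=(.052,)); m=cheese(cv2.GaussianBlur(c["color"],(0,0),1),190,8)
for q in blobs(m[:275],200):
    P=onz(c,q[:,0],.052,True)[:,:2]*1000; z=cv2.minAreaRect(P.astype(np.float32)); print("w",cv2.boundingRect(q),np.round(z[0],1),np.round(z[1],1),round(z[2],1))
E
```

```text
clock: 12.65
tool_pos: [0.513, 0.1576, 0.3398]
eef_rot: [0.97, -0.242, -0.0, 0.001]
force: [0.9, -0.3, 0.2]
grip_width: 1.001
grasp_force: 0.0
clock: 13.15
tool_pos: [0.5111, -0.0912, 0.3393]
eef_rot: [0.97, -0.242, -0.001, 0.0]
force: [0.2, -0.2, -0.4]
grip_width: 0.999
grasp_force: 0.0
clock: 13.65
tool_pos: [0.4778, -0.3339, 0.3392]
eef_rot: [0.827, -0.562, -0.001, 0.0]
force: [0.3, -0.8, 0.3]
grip_width: 1.003
grasp_force: 0.0
[ 0.31828764  0.45050145  0.40662715  1.46814451 -0.18083584  1.26186344
 -2.02151377]
tool shift [0.0937 0.0463 0.0892] turn 0.132
150 (321, 213, 25, 15) [395.7 206.4] [74.6 58.4] 60.9
150 (359, 201, 23, 12) [465.7 329. ] [78.8 44.3] 61.0
150 (391, 189, 23, 13) [526.4 444.6] [75.3 56.5] 64.3
180 (322, 214, 22, 13) [396.6 205.4] [69.  49.3] 61.7
180 (361, 202, 20, 10) [465.9 329.3] [68.6 34.7] 61.0
180 (392, 190, 21, 11) [527.  443.6] [68.6 48.7] 65.1
(0, 0) 0.052 c 748.7 -356.2 size 217.9 90.9 long axis yaw deg 13.9
w (367, 229, 45, 32) [ 377.4 -330.7] [55.1 37.4] 27.8
w (320, 111, 62, 46) [ 469.2 -438.9] [68.4 48.4] 14.1
w (56, 93, 145, 75) [ 748.7 -356.2] [217.9  90.9] 13.9
w (48, 16, 143, 70) [ 800.6 -450.3] [217.4  88.3] 13.5
w (245, 0, 141, 16) [ 564.7 -573.4] [168.2  21.2] 20.3
w (66, 0, 135, 16) [ 807.6 -513.7] [215.9  24.1] 8.0
```

Run:
```python
from h import *
a=r.read_camera("scene");b=r.read_camera("side")
def crop(c,x0,y0,x1,y1):
    h=cv2.cvtColor(c["color"],cv2.COLOR_RGB2HSV); 
    for y in range(y0,y1): print(y,"".join("%4d"%v for v in c["color"][y,x0:x1,0]))
crop(a,354,196,390,228)
```

```text
196  133 133 134 131 135 132 132 135 133 134 135 137 134 135 134 131 132 132 134 137 134 134 132 135 136 132 135 135 132 129 130 132 132 133 129 110
197  136 133 134 132 131 135 137 135 135 134 132 135 133 134 131 131 136 134 134 136 131 133 135 137 138 137 136 132 130 131 132 133 135 137 119 116
198  133 133 129 133 133 134 136 135 132 134 131 135 133 134 131 131 131 134 138 135 133 133 137 136 138 138 136 134 132 129 131 126 136 159 153 124
199  136 135 132 134 135 135 133 135 131 133 136 132 132 131 134 135 134 134 132 134 131 132 137 136 138 136 132 131 134 122 142 156 146 120  90  97
200  138 133 134 136 134 133 134 132 135 135 135 132 131 131 131 136 135 134 137 138 136 138 135 138 138 140 121 133 151 139 128 100  87  70  94 100
201  131 130 136 134 134 134 132 135 135 131 135 134 130 132 134 134 136 136 139 144 146 155 142 146 153 164 153 136 111 103  84  91  86  88  87  97
202  133 133 133 137 133 133 132 133 132 128 135 133 136 134 132 137 143 153 170 184 200 197 183 180 169 139  98  83  76  89  86  89 101 101 102 116
203  131 135 134 135 136 134 134 136 132 130 133 132 136 
[... 2967 characters left out ...]
 103 105 113 139 149 143 140 159 157 148 152 136 111 111  78  92  90  87  82  75  81  92 134 133 135 135
224  168 164 164 165 156 108 105 102  87  94 100 107 116 143 150 152 148 158 145 119  95  83  72  89  85  82  86  85  83  92 135 134 136 134 136 137
225  166 161 159 156 157 158 158 160 101 103  90 102 119 142 152 150 135 111 110  81  86  87  87  89  91  83  91 134 134 136 137 138 136 135 137 134
226  162 161 158 132 119 124 128 163 167 160 119 132 153 136 115  93  84  73  87  89  82  83  92  95 140 137 137 137 136 138 134 138 137 138 139 134
227  159 160 164 162 146 144 167 163 162 159 149 132 110 108  80  90  90  86  82  80  84  92 135 138 138 136 137 139 135 140 138 136 136 136 135 138
```

Run:
```python
from h import *
a=r.read_camera("scene")
for t in(-10,0,5,10,15):
    Q=R.from_euler("z",1.087)*R.from_euler("x",t,degrees=True)   # x long, rot about long axis
    f=lambda p: proj(a,np.array([.466,.328,.028])+Q.apply(np.array(p)/1000))[0]
    s=f([-36.5,-26.5,26])-f([-36.5,26.5,26]); v=f([-36.5,-26.5,-26])-f([-36.5,-26.5,26]); w=f([-36.5,26.5,-26])-f([-36.5,26.5,26]);l=f([36.5,-26.5,26])-f([-36.5,-26.5,26])
    print(t,"short",s.round(1),"vert near",v.round(1),"vert left",w.round(1),"long",l.round(1),[f([i*36.5,j*26.5,26]).round(1).tolist() for i in(-1,1) for j in(-1,1)])
```

```text
-10 short [9.4 5.3] vert near [ 1.1 14.4] vert left [ 1.2 14.1] long [18.4 -7. ] [[365.0, 212.2], [355.7, 207.0], [383.4, 205.2], [373.8, 200.2]]
0 short [9.5 7.8] vert near [-0.5 13.2] vert left [-0.3 13. ] long [18.4 -7.1] [[365.9, 214.1], [356.4, 206.3], [384.3, 207.0], [374.6, 199.5]]
5 short [9.4 8.9] vert near [-1.3 12.4] vert left [-1.1 12.4] long [18.4 -7.1] [[366.3, 215.0], [356.8, 206.1], [384.6, 207.9], [375.0, 199.2]]
10 short [ 9.3 10. ] vert near [-2.1 11.6] vert left [-1.9 11.6] long [18.4 -7.1] [[366.6, 216.0], [357.3, 205.9], [385.0, 208.9], [375.5, 199.1]]
15 short [ 9.1 11.1] vert near [-2.9 10.6] vert left [-2.7 10.7] long [18.4 -7.1] [[366.9, 216.9], [357.8, 205.9], [385.2, 209.8], [376.0, 199.0]]
```

The trimmed piece's top face looks too narrow in the scene view and its upright edges lean about 10°, so it isn't flat. I'll go back and measure it from above, out of the arm's shadow.

```bash
python3 shift.py '[[-0.046,-0.019,-0.01,-0.15],[-0.092,-0.038,-0.02,-0.3],[-0.138,-0.057,-0.03,-0.45],[-0.184,-0.076,-0.03,-0.6],[-0.23,-0.095,-0.03,-0.75]]'; python3 shift.py '[[-0.02,-0.045,0,-0.1],[-0.04,-0.09,0,-0.2],[-0.06,-0.135,0,-0.33],[-0.08,-0.18,0,-0.33],[-0.1,-0.22,0,-0.33]]'
python3 - <<'E'
from h import *
print(r.state()["tool_pos"],np.round(T(),2).tolist())
c=r.read_camera("wrist"); g=cv2.GaussianBlur(c["color"],(0,0),1)
for v in (120,150,195):
  for q in blobs(cheese(g,v,8)[:280],200):
    P=onz(c,q[:,0],.054,True)[:,:2]*1000; z=cv2.minAreaRect(P.astype(np.float32)); print(v,cv2.boundingRect(q),np.round(z[0],1),np.round(z[1],1),round(z[2],1),cv2.minAreaRect(q)[1:],"quad",cv2.approxPolyDP(q,4,True)[:,0].tolist() if v>100 and len(q)<400 else "")
cv2.imwrite("pics/w6.png",c["color"][:,:,::-1])
E
```

```text
clock: 14.4
tool_pos: [0.4809, -0.0795, 0.3707]
eef_rot: [0.977, -0.211, 0.001, -0.0]
force: [1.4, 0.4, -0.6]
grip_width: 1.001
grasp_force: 0.0
clock: 14.9
tool_pos: [0.4821, 0.1625, 0.3703]
eef_rot: [0.999, -0.05, -0.0, -0.001]
force: [1.0, 0.3, 0.4]
grip_width: 1.003
grasp_force: 0.0
[0.48205865 0.16248311 0.37025817] [[0.99, -0.1, -0.0], [-0.1, -0.99, 0.0], [-0.0, -0.0, -1.0]]
120 (378, 200, 127, 80) [415.5   2.8] [191.9 107.2] 83.3 ((127.87223052978516, 77.56626892089844), 1.5481576919555664) quad 
120 (55, 0, 585, 280) [516.6  90.8] [451.3 931.6] 5.5 ((583.9998779296875, 278.99993896484375), -0.0) quad 
150 (539, 265, 28, 15) [ 349.3 -178.7] [55.  22.7] 81.9 ((14.0, 27.0), 90.0) quad [[565, 267], [539, 279], [549, 274], [565, 279]]
150 (93, 163, 259, 117) [464.1 308.8] [383.7  81.5] 62.8 ((271.9359436035156, 59.62921905517578), 20.85445785522461) quad 
150 (598, 128, 29, 60) [ 520.4 -295.6] [59.  90.4] 80.0 ((24.784767150878906, 58.429908752441406), 5.572197437286377) quad [[603, 128], [598, 181], [619, 187], [626, 135]]
150 (488, 0, 68, 26) [ 733.5 -152. ] [ 40.4 120.4] 7.5 ((
[... 732 characters left out ...]
(54.21452331542969, 33.07936096191406), 21.370624542236328) quad [[179, 204], [173, 233], [218, 251], [225, 221]]
195 (95, 174, 44, 45) [526.9 448.1] [69.3 49. ] 64.0 ((44.54660415649414, 33.73096466064453), 20.2248592376709) quad [[101, 174], [95, 204], [131, 218], [138, 186]]
195 (599, 130, 25, 56) [ 520.6 -293.9] [49.5 83.4] 80.3 ((20.876493453979492, 54.254608154296875), 5.572198390960693) quad [[604, 130], [599, 180], [618, 185], [623, 135]]
195 (350, 0, 102, 54) [700.6  38. ] [133.3  71.7] 85.1 ((101.96165466308594, 49.04771041870117), 4.127591609954834) quad [[350, 0], [360, 30], [395, 52], [428, 49], [450, 24], [448, 7], [441, 35], [418, 48], [418, 25], [407, 9], [393, 5], [357, 17]]
```

Run:
```python
from h import *
c=r.read_camera("wrist");a=r.read_camera("scene"); np.set_printoptions(suppress=True,precision=1)
U=np.array([.476,.879]); N=np.array([.879,-.476])
def cor(img,v,box,k):
    g=cv2.resize(img,None,fx=4,fy=4,interpolation=cv2.INTER_CUBIC); g=cv2.GaussianBlur(g,(0,0),2.5)
    m=(g[...,0]>v).astype(np.uint8)*255; x0,y0,x1,y1=[4*z for z in box]; s=np.zeros_like(m); s[y0:y1,x0:x1]=m[y0:y1,x0:x1]
    s=cv2.morphologyEx(s,cv2.MORPH_CLOSE,np.ones((9,9))); s=cv2.morphologyEx(s,cv2.MORPH_OPEN,np.ones((9,9)))
    q=max(blobs(s),key=cv2.contourArea); h=cv2.convexHull(q)
    e=4
    while len(p:=cv2.approxPolyDP(h,e,True))>4: e+=1
    return p[:,0]/4-.375
for n,bw,bs in(("trim",(160,195,235,262),(350,196,388,216)),("row2",(85,165,148,225),(385,184,420,206))):
    w=cor(c["color"],180,bw,0); s=cor(a["color"],175,bs,0)
    if len(w)!=4 or len(s)!=4: print(n,len(w),len(s)); continue
    pw=[w[np.argmin(w[:,0]*.35+w[:,1])],w[np.argmin(w[:,0]-.35*w[:,1])],w[np.argmax(w[:,0]*.35+w[:,1])],w[np.argmax(w[:,0]-.35*w[:,1])]]
    ps=[s[np.argmax(s[:,0])],s[np.argmin(s[:,1])],s[np.argmin(s[:,0])],s[np.argmax(s[:,1])]]
    for nm,i,j in zip(("+l+n","+l-n","-l-n","-l+n"),pw,ps):
        X,e=tri(c,i,a,j,True); d=X[:2]-[.4503,.3050]; print(n,nm,i,j,X*1000,"along",d@U*1000,"lat",d@N*1000,"res",e*1000)
# far and near rim lines
```

```text
trim +l+n [178.6 197.4] [380.4 204.1] [498.4 356.3  58.9] along 67.9269507541001 lat 17.849527148679957 res [12.9]
trim +l-n [179.4 230.1] [373.1 202.1] [457.2 373.4  42.3] along 63.440888396785816 lat -26.469166651828974 res [3.8]
trim -l-n [234.4 255.6] [360.1 208.6] [431.2 300.1  54.2] along -13.380096692994167 lat -14.495439537389881 res [15.5]
trim -l+n [234.4 215.6] [367.9 211.1] [476.3 286.9  64.6] along -3.5399505521834658 lat 31.487334597551673 res [1.4]
row2 +l+n [108.6 166.4] [412.6 193.1] [560.1 459.2  62.6] along 187.77987336009193 lat 23.09159419134757 res [4.2]
row2 +l-n [101.4 198.6] [403.6 188.9] [516.2 488.5  49.5] along 192.68675184935097 lat -29.4149713239241 res [5.1]
row2 -l-n [138.9 214.6] [391.6 195.9] [489.5 437.4  40.3] along 135.00152607784202 lat -28.533268888135233 res [3.3]
row2 -l+n [147.4 180.9] [401.4 200.4] [536.1 409.2  52.9] along 132.42449854727016 lat 25.822351433430786 res [4.4]
```

Run:
```python
from h import *
c=r.read_camera("wrist");a=r.read_camera("scene"); np.set_printoptions(suppress=True,precision=1)
U=np.array([.476,.879]); N=np.array([.879,-.476])
for nm,i,j in zip(("+l+n","+l-n","-l-n","-l+n"),((179,204),(173,233),(218,251),(225,221)),((382,205.5),(375,201.8),(358.5,208.3),(366.5,211.8))):
    X,e=tri(c,i,a,j,True); d=X[:2]-[.4503,.3050]; print(nm,X*1000,"along",d@U*1000,"lat",d@N*1000,"res",e*1000)
# rims: intensity profile across tray at free places (image line perpendicular to tray) , R and saturation
for al in(-150,10,100,):
    o=[]
    for lat in range(-60,61,3):
        X=np.r_[np.array([.4503,.3050])+(al*U+lat*N)/1000,.021]; u,v=proj(c,X,True)[0]; o.append(int(c["color"][int(round(v)),int(round(u)),0]))
    print(al,o)
```

```text
+l+n [498.8 350.5  56. ] along 63.084151910460854 lat 20.923249429153408 res [2.2]
+l-n [461.  372.1  45.5] along 64.0715370954008 lat -22.569915809004574 res [0.9]
-l-n [430.8 310.4  46.6] along -4.550855457303816 lat -19.751469024883203 res [1.8]
-l+n [471.1 290.4  58.1] along -2.9700803306789583 lat 25.244924282344773 res [0.1]
-150 [142, 144, 144, 143, 161, 167, 105, 98, 155, 198, 203, 194, 188, 174, 190, 200, 195, 198, 186, 193, 188, 190, 200, 200, 189, 189, 192, 186, 193, 198, 199, 200, 197, 197, 188, 170, 122, 80, 82, 80, 81]
10 [143, 140, 140, 153, 165, 100, 79, 149, 180, 186, 192, 209, 216, 218, 218, 220, 219, 215, 218, 220, 222, 223, 224, 219, 207, 219, 198, 139, 122, 127, 116, 115, 115, 128, 159, 123, 91, 135, 142, 141, 142]
100 [144, 143, 142, 163, 131, 79, 116, 171, 175, 175, 176, 178, 174, 170, 159, 170, 175, 176, 175, 174, 175, 178, 179, 179, 172, 157, 147, 174, 181, 183, 182, 181, 170, 160, 154, 100, 105, 135, 140, 140, 139]
```

The triangulated corners show the far-side top edge about 11 mm higher than the near one. So the far bottom edge is sitting on the far rim, about 15 mm off centre. I'll regrasp, lift a little, shift it towards the robot and set it flat.

Run:
```python
from h import *
cmd([.469,.329,.15],-.47)
```

```text
tool shift [-0.0313 -0.1682  0.2199] turn 0.366
```

```bash
python3 shift.py '[[-0.008,-0.042,0,0.1],[-0.016,-0.084,0,0.2],[-0.024,-0.126,0.02,0.3],[-0.031,-0.168,0.05,0.366],[-0.031,-0.168,0.1,0.366]]'; python3 shift.py '[[0,0,0.05,0],[0,0,0.09,0],[0,0,0.12,0],[0,0,0.12,0]]'
python3 - <<'E'
from h import *
cmd([.469,.329,.036],-.47)
E
```

```text
clock: 15.65
tool_pos: [0.4701, 0.3358, 0.2729]
eef_rot: [0.973, -0.23, 0.002, -0.005]
force: [0.8, 0.5, -0.6]
grip_width: 0.999
grasp_force: 0.0
clock: 16.05
tool_pos: [0.4684, 0.3251, 0.1475]
eef_rot: [0.972, -0.235, -0.003, 0.004]
force: [1.0, -0.7, -0.2]
grip_width: 1.002
grasp_force: 0.0
tool shift [-0.0008 -0.0048  0.1114] turn -0.004
```

```bash
python3 shift.py '[[0,-0.003,0.04,0],[0,-0.004,0.08,0],[0,-0.004,0.1,0],[0,-0.004,0.111,0],[0,-0.004,0.111,0]]'; python3 shift.py '[[0,0,0,0],[0,0,0,0],[0,0,0,0],[0,0,0,0],[0,0,0,0]]' 0.6 20; python3 shift.py '[[0,0,-0.005,0],[0,0,-0.015,0],[-0.008,0,-0.015,0],[-0.016,0,-0.015,0],[-0.016,0,-0.015,0]]'; python3 shift.py '[[0,0,0.005,0],[0,0,0.01,0],[0,0,0.014,0],[0,0,0.014,0]]'
```

```text
clock: 16.55
tool_pos: [0.4727, 0.3319, 0.0408]
eef_rot: [0.972, -0.234, 0.0, 0.0]
force: [0.1, -1.1, 0.8]
grip_width: 1.003
grasp_force: 0.0
clock: 17.05
tool_pos: [0.4722, 0.3322, 0.0417]
eef_rot: [0.972, -0.234, 0.0, -0.0]
force: [-1.3, -1.9, 6.9]
grip_width: 0.784
grasp_force: 20.0
clock: 17.55
tool_pos: [0.4552, 0.3413, 0.0552]
eef_rot: [0.973, -0.232, -0.001, 0.0]
force: [-0.1, 0.1, -2.3]
grip_width: 0.788
grasp_force: 20.0
clock: 17.95
tool_pos: [0.4581, 0.3391, 0.0412]
eef_rot: [0.972, -0.234, 0.0, 0.0]
force: [-0.0, -1.4, -1.5]
grip_width: 0.787
grasp_force: 20.0
```

```bash
python3 shift.py '[[0,0,0.003,0],[0,0,0.006,0],[0,0,0.006,0]]' - 7; python3 shift.py '[[0,0,0.002,0],[0,0,0.003,0],[0,0,0.003,0]]' - 4;  python3 shift.py '[[0,0,0,0],[0,0,0,0],[0,0,0,0]]' 0.9; python3 shift.py '[[0,0,-0.02,0],[0,0,-0.06,0],[0,0,-0.11,0],[0,0,-0.16,0],[0,0,-0.21,0]]'
```

```text
clock: 18.25
tool_pos: [0.46, 0.3382, 0.036]
eef_rot: [0.972, -0.234, 0.002, 0.0]
force: [1.3, -2.5, 3.6]
grip_width: 0.786
grasp_force: 7.0
clock: 18.55
tool_pos: [0.4585, 0.3398, 0.0326]
eef_rot: [0.972, -0.234, 0.001, -0.0]
force: [2.0, -2.3, 3.9]
grip_width: 0.786
grasp_force: 4.0
clock: 18.85
tool_pos: [0.4564, 0.3405, 0.0319]
eef_rot: [0.973, -0.233, -0.001, 0.0]
force: [-0.4, 0.6, -0.3]
grip_width: 0.896
grasp_force: 0.0
clock: 19.35
tool_pos: [0.4566, 0.34, 0.2442]
eef_rot: [0.972, -0.233, -0.001, 0.0]
force: [0.8, 1.1, -0.9]
grip_width: 0.901
grasp_force: 0.0
```

```bash
cat > chk.py <<'E'
from h import *
np.set_printoptions(suppress=True,precision=1)
c=r.read_camera("wrist");a=r.read_camera("scene")
U=np.array([.476,.879]); N=np.array([.879,-.476])
g=cv2.GaussianBlur(c["color"],(0,0),1)
def rep(n,q,z):
    P=np.stack([z@U,z@N],1)*1000; m=cv2.minAreaRect(P.astype(np.float32)); print(n,cv2.boundingRect(q),"along,lat",np.round(m[0],1),"size",np.round(m[1],1),round(m[2],1))
for v in(185,200):
  for q in blobs(cheese(g,v,8)[:280,:330],250): rep("wrist",q,onz(c,q[:,0],.054,True)[:,:2]-[.4503,.305])
g=cv2.GaussianBlur(a["color"],(0,0),.7)
for v in(150,180):
  for q in blobs(cheese(g,v,12)[180:270,300:430],60): q=q+[300,180]; rep("scene%d"%v,q,onz(a,q[:,0],.054)[:,:2]-[.4503,.305])
E
python3 shift.py '[[0.02,0.03,-0.03,0],[0.045,0.065,-0.06,-0.1],[0.07,0.1,-0.09,-0.2],[0.095,0.135,-0.11,-0.3],[0.105,0.149,-0.125,-0.37]]' 1.0; python3 shift.py '[[0,0,0,0],[0,0,0,0]]'; python3 chk.py
```

```text
clock: 19.85
tool_pos: [0.4842, 0.1547, 0.3691]
eef_rot: [0.999, -0.052, 0.001, 0.001]
force: [1.1, 0.7, -0.4]
grip_width: 0.999
grasp_force: 0.0
clock: 20.05
tool_pos: [0.4828, 0.1607, 0.3668]
eef_rot: [0.999, -0.051, -0.001, -0.001]
force: [-0.9, 0.3, -0.4]
grip_width: 1.002
grasp_force: 0.0
wrist (218, 211, 112, 69) along,lat [-83.2  11.4] size [ 73.3 149.4] 88.1
wrist (164, 206, 56, 50) along,lat [36.1 -1.9] size [49.5 72.2] 88.3
wrist (92, 174, 45, 47) along,lat [162.5  -0.7] size [50.1 70.9] 87.7
wrist (256, 233, 68, 47) along,lat [-98.8  16.9] size [62.4 86.6] 67.0
wrist (165, 207, 54, 49) along,lat [35.6 -1.9] size [47.8 69.7] 88.8
wrist (93, 175, 43, 45) along,lat [162.3  -0.7] size [48.5 68.5] 87.6
scene150 (321, 213, 25, 15) along,lat [-112.8   -0.3] size [74.3 56.7] 0.7
scene150 (359, 200, 23, 13) along,lat [32.8 -1.1] size [53.7 76.4] 87.5
scene150 (391, 189, 23, 13) along,lat [159.6   1.1] size [54.4 73.9] 86.5
scene180 (322, 214, 22, 13) along,lat [-114.1    1. ] size [47.3 66.7] 89.3
scene180 (360, 201, 21, 12) along,lat [30.9  0.2] size [47.3 67.2] 89.8
scene180 (393, 190, 20, 11) along,lat [159.    1.6] size [47.8 66.9] 85.9
```

The piece's top face now measures the same as its neighbours' and sits centred at lat −1 mm. On to the next piece.

```bash
python3 shift.py '[[0.005,0.048,0,0],[0.01,0.096,0,0.1],[0.015,0.144,0,0.2],[0.02,0.192,0,0.3],[0.025,0.24,0,0.44]]'; python3 shift.py '[[0.022,0.04,0,0.15],[0.045,0.08,0.01,0.3],[0.067,0.12,0.03,0.45],[0.09,0.16,0.05,0.6],[0.11,0.2,0.07,0.75]]'
python3 - <<'E'
from h import *
cmd([.469,-.4385,.20],-np.radians(76))
c=r.read_camera("wrist"); m=cheese(cv2.GaussianBlur(c["color"],(0,0),1),190,8)
for q in blobs(m[:290],200):
    P=onz(c,q[:,0],.052,True)[:,:2]*1000; z=cv2.minAreaRect(P.astype(np.float32)); print("w",cv2.boundingRect(q),np.round(z[0],1),np.round(z[1],1),round(z[2],1))
E
```

```text
clock: 20.65
tool_pos: [0.4841, -0.0813, 0.3662]
eef_rot: [0.963, -0.268, -0.001, -0.0]
force: [0.7, -1.0, -0.1]
grip_width: 1.0
grasp_force: 0.0
clock: 21.15
tool_pos: [0.4768, -0.3092, 0.2951]
eef_rot: [0.798, -0.603, -0.001, -0.0]
force: [0.5, 0.0, -0.3]
grip_width: 1.0
grasp_force: 0.0
tool shift [0.1225 0.0428 0.0949] turn 0.033
w (389, 198, 51, 40) [ 377.9 -330.2] [56.  37.7] 26.7
w (329, 72, 67, 50) [ 469.3 -438.8] [69.2 48.9] 13.4
w (36, 57, 156, 93) [ 757.9 -365.6] [225.9  95.1] 14.1
w (25, 0, 148, 71) [ 811.7 -462.6] [225.2  91. ] 13.1
```

```bash
python3 shift.py '[[0.04,0.014,0,0.03],[0.08,0.028,0.02,0.033],[0.12,0.042,0.05,0.033],[0.1275,0.043,0.095,0.033],[0.1275,0.043,0.095,0.033]]'; python3 shift.py '[[0,0,0.02,0],[0,0,0.02,0]]'
python3 - <<'E'
from h import *
y=-np.radians(76.3); p=np.array([.4693,-.4388,.037])+.005*np.array([np.cos(y),np.sin(y),0]); cmd(p,y)
E
```

```text
clock: 21.7
tool_pos: [0.467, -0.4407, 0.1939]
eef_rot: [0.789, -0.615, -0.008, -0.001]
force: [-0.3, 1.3, -1.1]
grip_width: 0.999
grasp_force: 0.0
clock: 21.9
tool_pos: [0.4706, -0.4406, 0.1806]
eef_rot: [0.79, -0.613, -0.003, -0.001]
force: [0.3, 0.4, -0.6]
grip_width: 0.998
grasp_force: 0.0
tool shift [0.0038 0.0006 0.1435] turn 0.011
```

```bash
python3 shift.py '[[0.003,0,0.04,0.01],[0.003,0,0.08,0.01],[0.003,0,0.12,0.01],[0.003,0,0.142,0.01],[0.003,0,0.142,0.01]]'; python3 shift.py '[[0,0,0,0],[0,0,0,0],[0,0,0,0],[0,0,0,0],[0,0,0,0]]' 0.6 25; python3 shift.py '[[0,0,0,0],[0,0,0,0]]'
```

```text
clock: 22.4
tool_pos: [0.4706, -0.4439, 0.0385]
eef_rot: [0.787, -0.618, -0.003, -0.001]
force: [-0.1, -0.3, 0.5]
grip_width: 0.999
grasp_force: 0.0
clock: 22.9
tool_pos: [0.4713, -0.4482, 0.0427]
eef_rot: [0.786, -0.619, 0.002, -0.0]
force: [0.4, 1.1, 7.2]
grip_width: 0.779
grasp_force: 25.0
clock: 23.1
tool_pos: [0.4713, -0.4482, 0.0428]
eef_rot: [0.786, -0.619, 0.002, -0.0]
force: [0.1, 0.2, 6.3]
grip_width: 0.786
grasp_force: 25.0
```

```bash
python3 shift.py '[[0,0,-0.01,0],[0,0,-0.04,0],[0,0,-0.08,0],[0,0,-0.12,0],[0,0,-0.16,0]]' - 30; python3 shift.py '[[-0.02,-0.015,-0.03,-0.1],[-0.05,-0.03,-0.06,-0.2],[-0.08,-0.05,-0.09,-0.33],[-0.11,-0.07,-0.12,-0.46],[-0.134,-0.084,-0.15,-0.6]]'
python3 - <<'E'
from h import *
B=bed([.5198,.0705,.066],-.103); p=B([35,0,43]); print(p); cmd([p[0],p[1],.34],-.103)
E
```

```text
clock: 23.6
tool_pos: [0.4694, -0.447, 0.2021]
eef_rot: [0.785, -0.619, -0.0, 0.0]
force: [0.3, -1.3, -1.9]
grip_width: 0.789
grasp_force: 30.0
clock: 24.1
tool_pos: [0.5206, -0.2944, 0.3519]
eef_rot: [0.935, -0.355, -0.0, -0.001]
force: [1.3, 0.9, -1.8]
grip_width: 0.783
grasp_force: 30.0
[0.5304591  0.06939821 0.12039825]
tool shift [-0.2343 -0.2784  0.0124] turn -0.624
```

```bash
python3 shift.py '[[-0.027,-0.031,0,-0.08],[-0.054,-0.064,0,-0.2],[-0.081,-0.096,0,-0.33],[-0.108,-0.128,0,-0.45],[-0.134,-0.16,0,-0.56]]'
python3 - <<'E'
from h import *
B=bed([.5198,.0705,.066],-.103); p=B([35,0,43]); cmd([p[0],p[1],.20],-.103)
E
```

```text
clock: 24.6
tool_pos: [0.527, -0.0874, 0.3508]
eef_rot: [0.996, -0.085, -0.0, 0.0]
force: [0.4, 0.6, -1.5]
grip_width: 0.788
grasp_force: 30.0
tool shift [-0.0231 -0.1551  0.1508] turn -0.067
```

```bash
python3 shift.py '[[-0.006,-0.045,0,-0.03],[-0.013,-0.09,0,-0.05],[-0.019,-0.13,0,-0.067],[-0.023,-0.155,0.02,-0.067],[-0.023,-0.155,0.06,-0.067]]'; python3 shift.py '[[0,0,0.05,0],[0,0,0.09,0],[0,0,0.1,0],[0,0,0.1,0]]'
python3 - <<'E'
from h import *
B=bed([.5198,.0705,.066],-.103); p=B([35,0,43]); cmd(p,-.103)
c=r.read_camera("wrist"); cv2.imwrite("pics/w7.png",c["color"][:,:,::-1])
h=cv2.cvtColor(c["color"],cv2.COLOR_RGB2HSV)
for u in(300,320,340): print(u,c["color"][100:340:6,u].sum(1).tolist())
for v in(150,180,210,240): print(v,c["color"][v,200:440:5].sum(1).tolist())
for y in(-43.5,43.5): print(y,proj(c,[B([52,y,10]),B([20,y,10]),B([-27,y,10])],True).round().tolist())
E
```

```text
clock: 25.1
tool_pos: [0.5336, 0.074, 0.2929]
eef_rot: [0.999, -0.049, 0.004, -0.003]
force: [0.5, -0.3, -2.2]
grip_width: 0.783
grasp_force: 30.0
clock: 25.5
tool_pos: [0.5314, 0.0674, 0.1897]
eef_rot: [0.999, -0.054, -0.002, 0.0]
force: [0.3, -0.9, -1.3]
grip_width: 0.787
grasp_force: 30.0
tool shift [-0.001  -0.0019  0.0693] turn -0.005
300 [435, 443, 448, 444, 451, 441, 437, 449, 448, 260, 273, 342, 331, 327, 327, 329, 325, 327, 326, 327, 329, 212, 330, 327, 295, 283, 291, 276, 282, 352, 404, 433, 417, 382, 399, 385, 372, 400, 161, 136]
320 [445, 440, 438, 443, 443, 443, 455, 415, 251, 257, 272, 344, 332, 328, 326, 331, 326, 328, 327, 326, 332, 211, 326, 328, 298, 287, 282, 306, 280, 326, 389, 397, 408, 408, 408, 416, 403, 405, 174, 131]
340 [442, 444, 446, 443, 434, 433, 302, 245, 248, 248, 277, 342, 331, 328, 332, 329, 328, 329, 326, 327, 325, 225, 330, 326, 293, 282, 280, 282, 285, 368, 366, 380, 372, 400, 403, 402, 407, 399, 166, 133]
150 [457, 462, 456, 454, 446, 445, 447, 442, 443, 450, 448, 438, 422, 432, 431, 375, 428, 291, 413, 355, 332, 274, 251, 253, 254, 249, 255, 252
[... 245 characters left out ...]
, 327, 330, 328, 328, 327, 329, 328, 326, 328, 330, 325, 344, 437, 366, 376, 541, 505, 569, 422, 442]
210 [448, 444, 451, 445, 445, 297, 254, 282, 356, 292, 323, 327, 328, 327, 329, 332, 328, 331, 331, 326, 329, 329, 329, 329, 326, 326, 330, 327, 326, 327, 329, 329, 329, 329, 328, 309, 325, 343, 329, 328, 328, 327, 329, 328, 328, 328, 327, 329]
240 [455, 449, 441, 437, 443, 437, 435, 400, 315, 324, 285, 324, 327, 329, 328, 328, 326, 328, 328, 325, 327, 325, 326, 328, 328, 328, 326, 325, 328, 328, 326, 327, 329, 329, 325, 281, 325, 322, 328, 324, 329, 327, 325, 327, 326, 325, 325, 327]
-43.5 [[386.0, 207.0], [381.0, 243.0], [375.0, 287.0]]
43.5 [[252.0, 208.0], [258.0, 244.0], [265.0, 287.0]]
```

Run:
```python
from h import *
c=r.read_camera("wrist")
B=bed([.5198,.0705,.066],-.103)
print(proj(c,[B([77,y,0]) for y in(-20,0,20)],True).round(1).tolist())
for v in(225,240): print(v,c["color"][v,235:265].sum(1).tolist(),c["color"][v,362:398].sum(1).tolist())
print(c["color"][154:172,320].sum(1).tolist())
```

```text
[[351.3, 168.6], [319.7, 168.6], [288.2, 168.9]]
225 [254, 254, 254, 269, 285, 292, 289, 290, 287, 288, 290, 299, 298, 290, 267, 244, 256, 281, 305, 313, 313, 311, 312, 314, 311, 313, 314, 314, 311, 312] [301, 300, 299, 303, 299, 297, 298, 302, 300, 297, 297, 294, 279, 256, 241, 261, 290, 303, 305, 297, 293, 298, 300, 299, 302, 307, 320, 329, 328, 329, 329, 328, 329, 329, 326, 326]
240 [287, 262, 259, 257, 260, 264, 276, 297, 316, 332, 351, 355, 357, 353, 345, 327, 297, 260, 252, 270, 304, 322, 328, 332, 328, 326, 328, 329, 332, 329] [329, 328, 328, 329, 327, 331, 329, 331, 327, 326, 314, 285, 256, 263, 299, 324, 344, 348, 349, 345, 335, 330, 319, 320, 326, 328, 332, 329, 326, 329, 326, 329, 329, 328, 330, 329]
[251, 252, 254, 254, 256, 258, 259, 272, 292, 308, 310, 315, 319, 322, 333, 347, 360, 366]
```

```bash
python3 shift.py '[[0,-0.006,0.02,-0.005],[0.001,-0.006,0.04,-0.005],[0.001,-0.006,0.052,-0.005],[0.001,-0.006,0.052,-0.005],[0.001,-0.006,0.052,-0.005]]'  - 15; python3 shift.py '[[0,0,0,0],[0,0,0.003,0],[0,0,0.006,0],[0,0,0.009,0],[0,0,0.009,0]]' - 9
python3 - <<'E'
from h import *
B=bed([.5222,.0745,.066],-.103); cmd(B([35,0,43]),-.103); print(r.state()["force"])
E
```

```text
clock: 26.1
tool_pos: [0.5349, 0.0736, 0.1397]
eef_rot: [0.999, -0.051, 0.001, -0.0]
force: [0.2, 0.6, -1.5]
grip_width: 0.786
grasp_force: 15.0
clock: 26.6
tool_pos: [0.5335, 0.0736, 0.1289]
eef_rot: [0.999, -0.051, -0.001, 0.0]
force: [-1.0, -0.0, -1.0]
grip_width: 0.784
grasp_force: 9.0
tool shift [-0.0006  0.0003  0.0085] turn 0.001
[-0.98993208 -0.00616475 -1.02934746]
```

```bash
python3 shift.py '[[0,0,0.002,0],[0,0,0.004,0],[0,0,0.004,0]]'; python3 shift.py '[[0,0,0.002,0],[0,0,0.004,0],[0,0,0.004,0]]' - 7;  python3 shift.py '[[0,0,0.001,0],[0,0,0.002,0],[0,0,0.002,0]]'
```

```text
clock: 26.9
tool_pos: [0.5337, 0.0737, 0.1255]
eef_rot: [0.999, -0.051, -0.0, -0.0]
force: [-0.6, -0.0, 0.4]
grip_width: 0.787
grasp_force: 9.0
clock: 27.2
tool_pos: [0.5329, 0.0738, 0.122]
eef_rot: [0.999, -0.051, -0.001, 0.0]
force: [-2.8, -0.0, 5.3]
grip_width: 0.785
grasp_force: 7.0
clock: 27.5
tool_pos: [0.5328, 0.0738, 0.1201]
eef_rot: [0.999, -0.051, -0.001, 0.0]
force: [-3.4, 0.6, 6.4]
grip_width: 0.786
grasp_force: 7.0
```

```bash
python3 shift.py '[[-0.004,0,0.002,0],[-0.008,0,0.0045,0],[-0.012,0,0.0065,0],[-0.016,0,0.0085,0],[-0.016,0,0.0085,0]]' - 9; python3 shift.py '[[-0.002,0,0.001,0],[-0.004,0,0.002,0],[-0.004,0,0.002,0]]'; python3 shift.py '[[-0.002,0,0.001,0],[-0.004,0,0.002,0],[-0.004,0,0.002,0]]'
python3 - <<'E'
from h import *
c=r.read_camera("wrist"); cv2.imwrite("pics/w8.png",c["color"][:,:,::-1])
for u in(300,335): print(u,c["color"][190:340:3,u].sum(1).tolist())
B=bed([.5222,.0745,.066],-.103)
for x in(0,8,20): print(x,proj(c,[B([26.5+x,0,0]),B([26.5+x,0,52])],True).round(1).tolist())
E
```

```text
clock: 28.0
tool_pos: [0.5164, 0.0755, 0.1102]
eef_rot: [0.999, -0.051, -0.002, 0.0]
force: [-1.5, 1.1, -0.6]
grip_width: 0.786
grasp_force: 9.0
clock: 28.3
tool_pos: [0.5157, 0.0756, 0.1097]
eef_rot: [0.999, -0.051, 0.002, -0.0]
force: [1.4, 0.3, 3.4]
grip_width: 0.788
grasp_force: 9.0
clock: 28.6
tool_pos: [0.5122, 0.0763, 0.1081]
eef_rot: [0.999, -0.051, 0.003, -0.0]
force: [1.7, -0.3, 5.2]
grip_width: 0.788
grasp_force: 9.0
300 [316, 315, 315, 315, 315, 315, 317, 315, 315, 239, 175, 300, 313, 314, 314, 315, 315, 308, 310, 307, 307, 303, 307, 302, 317, 302, 297, 302, 299, 309, 308, 301, 301, 307, 319, 354, 376, 374, 389, 391, 383, 379, 362, 376, 371, 351, 145, 121, 127, 138]
335 [315, 318, 316, 314, 315, 316, 315, 318, 318, 252, 177, 300, 316, 316, 315, 316, 321, 311, 310, 310, 301, 308, 312, 309, 306, 313, 308, 311, 317, 313, 314, 299, 290, 293, 303, 358, 399, 372, 351, 367, 345, 354, 359, 375, 395, 379, 154, 119, 125, 134]
0 [[324.3, 218.4], [324.7, 303.2]]
8 [[324.3, 205.1], [324.9, 289.5]]
20 [[324.4, 183.6], [325.1, 266.6]]
```

Run:
```python
from h import *
c=r.read_camera("wrist"); g=cv2.GaussianBlur(c["color"],(0,0),1).astype(int)
for u in(280,300,335,360): print(u,(g[200:330:3,u,0]-g[200:330:3,u,2]).tolist())
print([ (v,np.where((g[v,230:410,0]-g[v,230:410,2])>12)[0][[0,-1]]+230) for v in(245,260,275,290,300) if ((g[v,230:410,0]-g[v,230:410,2])>12).any()])
B=bed([.5222,.0745,.066],-.103); p=r.state()["tool_pos"]
for t in(0,7,14,21,28):
    Q=R.from_euler("z",-.103)*R.from_euler("y",-t,degrees=True)
    print(t,proj(c,[p+Q.apply(np.array(z)/1000) for z in([17,0,-43],[17,0,9],[-36,0,9])],True)[:,1].round().tolist(), (Q.apply([.017,0,-.043])+p)[2])
```

```text
280 [0, 0, 1, 1, 0, 0, -2, -2, 2, 1, 2, 2, 4, 9, 9, 9, 9, 9, 10, 10, 9, 10, 10, 9, 11, 10, 10, 10, 10, 9, 10, 10, 11, 12, 12, 12, 12, 11, 11, 12, 12, 11, 7, -2]
300 [1, 1, 0, 0, 1, 1, -1, -1, 1, 2, 1, 1, 4, 9, 10, 9, 10, 10, 9, 9, 10, 10, 10, 9, 10, 9, 10, 10, 9, 10, 9, 11, 11, 11, 12, 12, 11, 11, 11, 11, 12, 11, 8, -2]
335 [0, 1, 1, 0, 0, 0, -1, -1, 2, 1, 2, 1, 3, 9, 10, 10, 10, 10, 9, 10, 9, 9, 10, 10, 9, 9, 9, 9, 9, 9, 9, 10, 12, 12, 11, 13, 12, 11, 12, 11, 12, 12, 9, -2]
360 [1, 0, 0, 1, 0, 0, -1, -2, 2, 1, 1, 2, 4, 9, 10, 10, 9, 9, 10, 9, 9, 9, 10, 9, 10, 10, 10, 10, 10, 9, 10, 9, 11, 12, 11, 12, 11, 11, 11, 11, 11, 11, 9, -2]
[(300, array([255, 392]))]
0 [245.0, 277.0, 388.0] 0.06507093817645926
7 [236.0, 282.0, 383.0] 0.06746323249376993
14 [229.0, 287.0, 378.0] 0.07046089417178575
21 [221.0, 293.0, 373.0] 0.07401923497934967
28 [215.0, 299.0, 366.0] 0.07808520825088555
```

The piece's back face spans rows 237–294, which fits about 14° of tilt, so its front edge is still on top of the lip. I'll lift it, move up the slope, let it turn flat in a loose grip, then slide it down again.

```bash
cat > tilt.py <<'E'
from h import *
c=r.read_camera("wrist"); g=cv2.GaussianBlur(c["color"],(0,0),1).astype(int); d=g[...,0]-g[...,2]; m=g.sum(2)
B=bed([.5222,.0745,.066],-.103); p=r.state()["tool_pos"]; M=np.linalg.inv(B.__closure__ and (R.from_euler("z",-.103)*R.from_euler("y",-28,degrees=True)).as_matrix())
print("tcp in bed",(M@(p-[.5222,.0745,.066])*1000).round(1),"F",r.state()["force"].round(1))
for u in(290,335): 
    col=d[180:335,u]; b=np.where(col>6)[0]; print(u,"back face base row",b[0]+180,"grad rows of top edge",(np.argmax(np.diff(m[240:320,u])) +240), m[250:325:4,u].tolist())
for s in(0,7,14,21,28): # tilt short of slope, far base edge on the board at given bed x
    for X in(27,40,50):
        Q=R.from_euler("z",-.103)*R.from_euler("y",-(28-s),degrees=True); e=B([X,0,0]); print((s,X),proj(c,[e,e+Q.apply([0,0,.052])],True)[:,1].round().tolist(),end=" ")
    print()
E
python3 shift.py '[[0,0,-0.006,0],[0,0,-0.012,0],[0.01,0,-0.017,0],[0.022,0,-0.022,0],[0.023,0,-0.022,0]]' - 15; python3 shift.py '[[0,0,0,0],[0,0,0.003,0],[0,0,0.005,0],[0,0,0.005,0]]'; python3 tilt.py
```

```text
clock: 29.2
tool_pos: [0.5342, 0.0737, 0.1294]
eef_rot: [0.999, -0.051, 0.001, -0.0]
force: [-0.4, 0.4, -2.0]
grip_width: 0.782
grasp_force: 15.0
clock: 29.6
tool_pos: [0.5319, 0.0739, 0.1232]
eef_rot: [0.999, -0.051, -0.001, 0.0]
force: [-0.2, -0.0, -1.5]
grip_width: 0.787
grasp_force: 15.0
tcp in bed [35.8  0.4 46.1] F [ 0.1  0.6 -1. ]
290 back face base row 238 grad rows of top edge 293 [312, 311, 316, 320, 332, 317, 309, 314, 326, 313, 323, 367, 370, 393, 400, 388, 382, 385, 391]
335 back face base row 238 grad rows of top edge 294 [319, 320, 323, 320, 325, 322, 328, 326, 320, 303, 306, 343, 411, 369, 378, 360, 372, 381, 406]
(0, 27) [249.0, 330.0] (0, 40) [230.0, 313.0] (0, 50) [215.0, 297.0] 
(7, 27) [249.0, 321.0] (7, 40) [230.0, 302.0] (7, 50) [215.0, 286.0] 
(14, 27) [249.0, 310.0] (14, 40) [230.0, 290.0] (14, 50) [215.0, 272.0] 
(21, 27) [249.0, 297.0] (21, 40) [230.0, 276.0] (21, 50) [215.0, 257.0] 
(28, 27) [249.0, 283.0] (28, 40) [230.0, 260.0] (28, 50) [215.0, 240.0]
```

```bash
python3 shift.py '[[0,0,0.001,0],[0,0,0.002,0],[0,0,0.002,0]]' - 6; python3 shift.py '[[0,0,0,0],[0,0,0.001,0],[0,0,0.002,0],[0,0,0.003,0]]' - 3; python3 tilt.py | head -3
```

```text
clock: 29.95
tool_pos: [0.5328, 0.0738, 0.1218]
eef_rot: [0.999, -0.051, -0.0, 0.0]
force: [-0.8, 0.1, -1.7]
grip_width: 0.786
grasp_force: 6.0
clock: 30.35
tool_pos: [0.5329, 0.0738, 0.1189]
eef_rot: [0.999, -0.051, -0.0, -0.0]
force: [-0.6, 0.8, -1.5]
grip_width: 0.787
grasp_force: 3.0
tcp in bed [34.1  0.4 41.6] F [-0.2  0.2 -1.3]
290 back face base row 238 grad rows of top edge 293 [311, 311, 315, 320, 332, 317, 309, 315, 326, 314, 325, 367, 370, 394, 401, 390, 382, 387, 392]
335 back face base row 238 grad rows of top edge 294 [320, 320, 324, 318, 324, 323, 327, 326, 320, 302, 308, 343, 411, 369, 379, 361, 372, 381, 406]
```

```bash
python3 shift.py '[[0,0,0.001,0],[0,0,0.002,0],[0,0,0.003,0],[0,0,0.003,0]]'; python3 shift.py '[[0,0,0.001,0],[0,0,0.002,0],[0,0,0.003,0],[0,0,0.003,0]]'; python3 tilt.py | head -3;  python3 shift.py '[[0,0,0.001,0],[0,0,0.002,0],[0,0,0.002,0]]'; python3 tilt.py | head -3
```

```text
clock: 30.8
tool_pos: [0.5321, 0.0739, 0.1158]
eef_rot: [0.999, -0.051, -0.001, 0.0]
force: [-3.3, -0.0, 2.0]
grip_width: 0.788
grasp_force: 3.0
clock: 31.2
tool_pos: [0.5328, 0.0738, 0.1127]
eef_rot: [0.999, -0.051, -0.0, -0.0]
force: [-2.5, -0.7, 0.4]
grip_width: 0.785
grasp_force: 3.0
tcp in bed [31.3  0.4 36.3] F [-2.9  0.5  0.8]
290 back face base row 240 grad rows of top edge 312 [337, 339, 339, 331, 336, 342, 343, 353, 337, 338, 331, 337, 349, 333, 336, 348, 374, 388, 401]
335 back face base row 240 grad rows of top edge 314 [343, 342, 344, 341, 346, 343, 340, 347, 343, 347, 349, 346, 338, 323, 329, 334, 363, 405, 370]
clock: 31.55
tool_pos: [0.5329, 0.0738, 0.1108]
eef_rot: [0.999, -0.051, 0.0, -0.0]
force: [-1.8, -0.3, 0.8]
grip_width: 0.788
grasp_force: 3.0
tcp in bed [30.5  0.4 34.5] F [-2.3  0.3 -0. ]
290 back face base row 241 grad rows of top edge 240 [353, 346, 345, 347, 340, 344, 349, 349, 358, 346, 349, 338, 340, 349, 351, 338, 349, 356, 377]
335 back face base row 242 grad rows of top edge 240 [346, 346, 346, 354, 346, 353, 352, 347, 354, 349, 352, 357, 352, 351, 335, 329, 336, 343, 391]
```

```bash
python3 shift.py '[[0,0,0,0],[0,0,0,0]]' - 10; python3 tilt.py; python3 shift.py '[[-0.004,0,0.0021,0],[-0.008,0,0.0042,0],[-0.008,0,0.0042,0]]'; python3 tilt.py
```

```text
clock: 31.8
tool_pos: [0.533, 0.0738, 0.1108]
eef_rot: [0.999, -0.051, 0.0, -0.0]
force: [-1.8, 0.6, -0.1]
grip_width: 0.783
grasp_force: 10.0
tcp in bed [30.6  0.4 34.5] F [-2.   1.2 -0.4]
290 back face base row 241 grad rows of top edge 240 [352, 346, 346, 348, 339, 344, 350, 349, 358, 344, 349, 338, 340, 349, 351, 338, 351, 356, 376]
335 back face base row 242 grad rows of top edge 240 [346, 346, 346, 354, 346, 353, 352, 346, 355, 349, 354, 358, 352, 351, 337, 329, 337, 343, 391]
(0, 27) [258.0, 346.0] (0, 40) [238.0, 329.0] (0, 50) [222.0, 313.0] 
(7, 27) [258.0, 337.0] (7, 40) [238.0, 318.0] (7, 50) [222.0, 301.0] 
(14, 27) [258.0, 326.0] (14, 40) [238.0, 305.0] (14, 50) [222.0, 287.0] 
(21, 27) [258.0, 313.0] (21, 40) [238.0, 290.0] (21, 50) [222.0, 271.0] 
(28, 27) [258.0, 298.0] (28, 40) [238.0, 274.0] (28, 50) [222.0, 253.0] 
clock: 32.15
tool_pos: [0.5241, 0.0747, 0.1062]
eef_rot: [0.999, -0.051, -0.001, 0.0]
force: [0.3, -0.7, -1.1]
grip_width: 0.787
grasp_force: 10.0
tcp in bed [20.9  0.4 34.6] F [-0.6  0.1 -1.6]
290 back face base row 241 grad rows of top edge 240 [347, 341, 340, 343, 335, 338, 346, 344, 352, 343, 346, 335, 336, 343, 348, 335, 345, 350, 370]
335 back face base row 241 grad rows of top edge 240 [343, 342, 342, 350, 342, 349, 347, 343, 351, 344, 349, 353, 347, 347, 332, 323, 332, 338, 381]
(0, 27) [242.0, 333.0] (0, 40) [222.0, 313.0] (0, 50) [204.0, 295.0] 
(7, 27) [242.0, 322.0] (7, 40) [222.0, 301.0] (7, 50) [204.0, 282.0] 
(14, 27) [242.0, 310.0] (14, 40) [222.0, 287.0] (14, 50) [204.0, 266.0] 
(21, 27) [242.0, 296.0] (21, 40) [222.0, 270.0] (21, 50) [204.0, 248.0] 
(28, 27) [242.0, 279.0] (28, 40) [222.0, 252.0] (28, 50) [204.0, 229.0]
```

```bash
python3 shift.py '[[0,0,0.001,0],[0,0,0.002,0],[0,0,0.002,0]]' - 3; python3 shift.py '[[0,0,0,0],[0,0,0,0]]' 0.83; python3 shift.py '[[0,0,0,0],[0,0,0,0]]'; python3 tilt.py | head -5
```

```text
clock: 32.5
tool_pos: [0.5245, 0.0747, 0.1047]
eef_rot: [0.999, -0.051, -0.0, -0.0]
force: [-2.1, 0.6, 2.9]
grip_width: 0.788
grasp_force: 3.0
clock: 32.7
tool_pos: [0.5257, 0.0746, 0.1049]
eef_rot: [0.999, -0.051, 0.001, -0.0]
force: [-0.5, -0.1, 0.8]
grip_width: 0.827
grasp_force: 0.0
clock: 32.9
tool_pos: [0.5253, 0.0746, 0.1048]
eef_rot: [0.999, -0.051, 0.0, -0.0]
force: [0.4, 0.0, -0.8]
grip_width: 0.828
grasp_force: 0.0
tcp in bed [20.8  0.4 32.9] F [-0.5  0.1 -0.3]
290 back face base row 243 grad rows of top edge 241 [355, 346, 349, 344, 346, 340, 343, 350, 347, 356, 349, 349, 340, 339, 345, 355, 337, 342, 354]
335 back face base row 243 grad rows of top edge 243 [346, 346, 346, 346, 353, 346, 351, 349, 346, 355, 346, 352, 357, 351, 351, 338, 326, 337, 339]
(0, 27) [246.0, 337.0] (0, 40) [225.0, 317.0] (0, 50) [207.0, 300.0] 
(7, 27) [246.0, 327.0] (7, 40) [225.0, 306.0] (7, 50) [207.0, 287.0]
```

```bash
python3 shift.py '[[0,0,0,0],[0,0,0,0],[0,0,0,0]]' 0.6 12; python3 shift.py '[[-0.001,0,0.0005,0],[-0.003,0,0.0015,0],[-0.004,0,0.0021,0],[-0.004,0,0.0021,0]]';  python3 shift.py '[[-0.001,0,0.0005,0],[-0.003,0,0.0015,0],[-0.004,0,0.0021,0],[-0.004,0,0.0021,0]]'; python3 tilt.py | head -5
```

```text
clock: 33.25
tool_pos: [0.5249, 0.0746, 0.1047]
eef_rot: [0.999, -0.051, -0.0, -0.0]
force: [0.2, 1.1, -0.7]
grip_width: 0.789
grasp_force: 12.0
clock: 33.65
tool_pos: [0.5204, 0.075, 0.1023]
eef_rot: [0.999, -0.051, -0.001, 0.0]
force: [-0.2, 1.4, -1.7]
grip_width: 0.784
grasp_force: 12.0
clock: 34.05
tool_pos: [0.519, 0.0752, 0.1017]
eef_rot: [0.999, -0.051, 0.002, -0.0]
force: [1.7, -0.9, 4.2]
grip_width: 0.784
grasp_force: 12.0
tcp in bed [13.9  0.4 33.1] F [ 2.6 -1.   5.9]
290 back face base row 243 grad rows of top edge 240 [352, 342, 345, 340, 340, 338, 342, 344, 343, 354, 341, 346, 335, 336, 341, 352, 335, 339, 351]
335 back face base row 243 grad rows of top edge 240 [340, 346, 343, 343, 350, 343, 351, 345, 344, 349, 345, 349, 354, 347, 349, 333, 323, 334, 336]
(0, 27) [235.0, 326.0] (0, 40) [212.0, 304.0] (0, 50) [194.0, 285.0] 
(7, 27) [235.0, 315.0] (7, 40) [212.0, 292.0] (7, 50) [194.0, 271.0]
```

```bash
cat > cal.py <<'E'
from h import *
c=r.read_camera("wrist"); s=r.state(); Rt=R.from_quat(s["eef_rot"]); Rc=R.from_quat(c["orientation"])
rel=Rt.inv()*Rc; off=Rt.inv().apply(c["xyz"]-s["tool_pos"])
im=cv2.imread("pics/w3.png")[:,:,::-1].copy(); Rt3=R.from_quat([.9986,-.053,-.003,.002])
k=dict(c); k["orientation"]=(Rt3*rel).as_quat(); k["xyz"]=np.array([.5089,.0733,.1651])+Rt3.apply(off)
B=bed([.5222,.0745,.066],-.103)
def edges(im,us,lo=180,hi=335):
    g=cv2.GaussianBlur(im,(0,0),1).astype(int)
    for u in us: print(u,"R-B",(g[lo:hi:3,u,0]-g[lo:hi:3,u,2]).tolist()); print("   V",g[lo:hi:3,u].sum(1).tolist())
edges(im,(290,340))
Q=lambda t:R.from_euler("z",-.103)*R.from_euler("y",-t,degrees=True)
for X in(20,23.5,26.5,30): print(X,proj(k,[B([X,0,0]),B([X,0,52])],True)[:,1].round(1),proj(k,[B([77,0,0])],True)[:,1].round(1))
print("now"); edges(c["color"],(290,340))
E
python3 cal.py
```

```text
290 R-B [0, 1, 0, 1, 0, 0, 0, 6, 10, 11, 11, 10, 10, 10, 11, 10, 11, 10, 11, 11, 11, 10, 10, 11, 10, 10, 11, 11, 12, 11, 11, 11, 10, 10, 11, 11, 12, 12, 10, 10, 12, 16, 18, 18, 16, 9, 7, 7, 7, 3, -2, -4]
   V [305, 304, 305, 306, 305, 247, 208, 317, 338, 328, 325, 320, 326, 326, 331, 335, 337, 342, 334, 330, 334, 329, 326, 328, 338, 351, 337, 359, 357, 347, 343, 337, 342, 338, 340, 337, 350, 360, 347, 341, 381, 517, 582, 588, 537, 444, 428, 428, 424, 261, 112, 121]
340 R-B [0, 1, 1, 0, 1, 0, -1, 7, 10, 10, 11, 10, 10, 10, 10, 11, 10, 10, 10, 11, 10, 11, 11, 10, 10, 11, 11, 10, 11, 10, 10, 10, 11, 10, 11, 11, 11, 10, 11, 10, 11, 10, 11, 11, 8, 7, 6, 7, 6, 3, -3, -4]
   V [305, 306, 307, 305, 304, 244, 210, 319, 335, 336, 334, 329, 335, 335, 329, 328, 326, 329, 329, 328, 338, 334, 334, 326, 323, 358, 380, 344, 343, 330, 332, 342, 337, 339, 353, 352, 340, 336, 343, 330, 334, 342, 341, 337, 351, 410, 414, 416, 414, 268, 113, 123]
20 [204.7 262.8] [123.1]
23.5 [200.3 258.2] [123.1]
26.5 [196.5 254.2] [123.1]
30 [191.9 249.4] [123.1]
now
290 R-B [3, 1, 1, 1, 1, 1, 1, 1, 1, 1, 1, 1, 1, 1, 1
[... 171 characters left out ...]
21, 321, 321, 321, 321, 321, 321, 321, 321, 321, 321, 321, 321, 319, 254, 193, 300, 350, 346, 352, 349, 341, 344, 341, 344, 334, 337, 340, 347, 343, 346, 351, 355, 337, 346, 337, 334, 338, 343, 352, 341, 337, 339, 350, 345, 228, 116, 128]
340 R-B [1, 1, 1, 1, 0, 1, 1, 1, 1, 1, 0, 1, 1, 1, 1, 1, 1, 1, -1, -3, 2, 9, 11, 11, 11, 11, 11, 11, 10, 11, 11, 10, 10, 11, 10, 11, 11, 10, 10, 10, 11, 11, 11, 11, 10, 10, 10, 10, 10, 5, -3, -4]
   V [321, 321, 321, 320, 320, 321, 321, 321, 321, 321, 319, 321, 321, 321, 321, 320, 321, 318, 254, 193, 299, 344, 346, 340, 340, 347, 349, 349, 345, 343, 340, 341, 345, 337, 335, 340, 349, 341, 338, 341, 349, 352, 346, 343, 348, 344, 338, 330, 326, 216, 116, 129]
```

The trimmed piece's seated picture shows the same relation of base edge to board line as now, and there is firm lip contact. The piece is seated, so I'll release it and go over to the far side of the handle.

```bash
python3 shift.py '[[0,0,0,0],[0,0,0,0],[0,0,0,0]]' 0.9 10; python3 shift.py '[[0,0,-0.02,0],[0,0,-0.05,0],[0,0,-0.1,0],[0,0,-0.15,0],[0,0,-0.2,0]]'; python3 shift.py '[[0,0,-0.05,0],[0,0.02,-0.07,0],[0,0.06,-0.07,0],[0,0.06,-0.07,0]]' 0.0
python3 - <<'E'
from h import *
B=bed([.5205,.0745,.066],-.103)
cmd(B([0,-312,130]),-.103); 
c=r.read_camera("side"); a=r.read_camera("scene"); 
for n,k,(x0,y0,x1,y1) in(("scene",a,(280,200,360,300)),("side",c,(285,225,345,300))):
    g=k["color"].astype(int); m=((g.max(2)<45)).astype(np.uint8)*255; s=np.zeros_like(m); s[y0:y1,x0:x1]=m[y0:y1,x0:x1]
    for q in blobs(s,15): print(n,cv2.minAreaRect(q))
for t in(0,.8,1.2):
    l=np.radians(18)-t; print(t,[proj(k,[B([0,-166+d*np.sin(l),65+d*np.cos(l)]) for d in(56,130)]).round().tolist() for k in(a,c)])
g=cv2.GaussianBlur(a["color"],(0,0),.7)
for q in blobs(cheese(g,130,12)[215:275,320:380],40): print("seat blob",cv2.boundingRect(q+[320,215]))
print([proj(a,B([x,y,z])).round(1).tolist() for x,y,z in((-26,-36.5,52),(26,-36.5,52),(26,36.5,52),(-26,36.5,52),(26,-36.5,0),(26,36.5,0))])
E
```

```text
clock: 34.45
tool_pos: [0.5158, 0.0756, 0.0999]
eef_rot: [0.999, -0.051, -0.001, 0.0]
force: [-0.7, -0.6, 0.3]
grip_width: 0.899
grasp_force: 0.0
clock: 34.95
tool_pos: [0.5159, 0.0755, 0.3019]
eef_rot: [0.999, -0.051, -0.001, 0.0]
force: [1.5, -0.4, -0.4]
grip_width: 0.899
grasp_force: 0.0
clock: 35.35
tool_pos: [0.5101, 0.0093, 0.3711]
eef_rot: [0.998, -0.056, 0.0, 0.002]
force: [-0.2, 0.4, -0.2]
grip_width: 0.609
grasp_force: 0.0
tool shift [-0.0553  0.2457  0.1913] turn -0.009
scene ((285.0, 257.5), (9.0, 10.0), 90.0)
scene ((309.5862121582031, 204.96554565429688), (11.14172077178955, 7.799204349517822), 68.19859313964844)
side ((313.189208984375, 277.1351623535156), (8.219949722290039, 13.480716705322266), 80.53767395019531)
0 [[[301.0, 241.0], [296.0, 214.0]], [[318.0, 259.0], [308.0, 237.0]]]
0.8 [[[292.0, 251.0], [273.0, 236.0]], [[317.0, 270.0], [304.0, 260.0]]]
1.2 [[[290.0, 259.0], [268.0, 254.0]], [[318.0, 277.0], [308.0, 278.0]]]
seat blob (327, 228, 29, 16)
seat blob (320, 215, 28, 13)
[[[327.8, 242.4]], [[341.0, 241.2]], [[355.3, 228.7]], [[342.2, 230.1]], [[348.0, 257.0]], [[362.0, 244.2]]]
```

The handle is fully open (side-view blob matches 1.2 rad). The seated piece's top face in the scene view, at (327–356, 228–244), matches the flat, seated prediction within a pixel. I'll go to the −y side of the handle.

```bash
python3 shift.py '[[-0.011,0.049,0,0],[-0.022,0.098,0,0],[-0.033,0.147,0,0],[-0.044,0.196,0,0],[-0.055,0.244,0,-0.009]]'; python3 shift.py '[[0,0.002,0.04,0],[0,0.002,0.09,0],[0,0.002,0.14,0],[0,0.002,0.18,0],[0,0.002,0.19,0]]'
python3 - <<'E'
from h import *
B=bed([.5205,.0745,.066],-.103)
for p in([0,-312,130],[0,-285,132],[0,-240,155],[0,-200,165],[0,-172,165],[0,-165,165]): cmd(B(p),-.103)
E
```

```text
clock: 35.95
tool_pos: [0.431, -0.2211, 0.3698]
eef_rot: [0.999, -0.045, -0.0, -0.001]
force: [0.5, -0.2, 0.1]
grip_width: 0.087
grasp_force: 0.0
clock: 36.45
tool_pos: [0.4287, -0.2201, 0.1761]
eef_rot: [0.999, -0.045, -0.005, -0.003]
force: [-0.7, 0.8, 0.7]
grip_width: 0.003
grasp_force: 0.0
tool shift [-0.0001  0.0095 -0.0047] turn 0.012
tool shift [-0.0008 -0.0175 -0.0063] turn 0.012
tool shift [-0.0112 -0.0627 -0.0263] turn 0.012
tool shift [-0.0155 -0.1028 -0.0349] turn 0.012
tool shift [-0.0151 -0.1308 -0.0348] turn 0.012
tool shift [-0.0151 -0.1378 -0.0348] turn 0.012
```

```bash
python3 shift.py '[[0,-0.017,-0.006,0],[-0.004,-0.032,-0.013,0],[-0.008,-0.047,-0.02,0],[-0.011,-0.062,-0.026,0],[-0.011,-0.062,-0.026,0]]'; python3 shift.py '[[-0.001,-0.012,-0.003,0],[-0.002,-0.024,-0.006,0],[-0.003,-0.036,-0.008,0],[-0.004,-0.048,-0.009,0],[-0.004,-0.053,-0.009,0]]';  python3 - <<'E'
from h import *
B=bed([.5205,.0745,.066],-.103)
for p in([0,-172,165],[0,-165,165]): cmd(B(p),-.103)
E
```

```text
clock: 36.95
tool_pos: [0.4275, -0.1581, 0.2082]
eef_rot: [0.999, -0.044, 0.002, -0.0]
force: [-0.3, 0.6, 0.4]
grip_width: 0.004
grasp_force: 0.0
clock: 37.45
tool_pos: [0.4269, -0.1061, 0.2156]
eef_rot: [0.999, -0.045, -0.0, 0.0]
force: [0.1, -3.0, 1.5]
grip_width: 0.006
grasp_force: 1.2
tool shift [-0.0027 -0.0173  0.0039] turn 0.012
tool shift [-0.0026 -0.0243  0.0039] turn 0.012
```

```bash
python3 shift.py '[[-0.001,-0.004,0.002,0],[-0.002,-0.008,0.003,0],[-0.002,-0.012,0.003,0],[-0.002,-0.012,0.003,0]]'; python3 shift.py '[[0,-0.003,0,0],[0,-0.006,0,0],[0,-0.006,0,0]]'; python3 shift.py '[[0,-0.003,0,0],[0,-0.006,0,0],[0,-0.006,0,0]]'
cat > hd.py <<'E'
from h import *
B=bed([.5205,.0745,.066],-.103); c=r.read_camera("side"); a=r.read_camera("scene"); 
for n,k,(x0,y0,x1,y1) in(("scene",a,(250,200,310,280)),("side",c,(285,225,345,300))):
    g=k["color"].astype(int); m=((g.max(2)<45)).astype(np.uint8)*255; s=np.zeros_like(m); s[y0:y1,x0:x1]=m[y0:y1,x0:x1]
    for q in blobs(s,10): print(n,cv2.boundingRect(q))
for t in(0,.1,.2,.4): 
    l=np.radians(18)-t; print(t,[proj(k,[B([0,-166+d*np.sin(l),65+d*np.cos(l)]) for d in(56,130)]).round().tolist() for k in(a,c)])
p=r.state(); M=(R.from_euler("z",-.103)*R.from_euler("y",-28,degrees=True)).as_matrix(); print("bed",(M.T@(p["tool_pos"]-[.5205,.0745,.066])*1000).round(1),p["force"].round(1))
E
python3 hd.py
```

```text
clock: 37.85
tool_pos: [0.4272, -0.0965, 0.213]
eef_rot: [0.999, -0.047, 0.002, 0.001]
force: [2.1, -4.1, 1.4]
grip_width: 0.005
grasp_force: 2.2
clock: 38.15
tool_pos: [0.4262, -0.0885, 0.2123]
eef_rot: [0.999, -0.047, -0.001, -0.001]
force: [1.1, -1.8, 0.2]
grip_width: 0.004
grasp_force: 0.4
clock: 38.45
tool_pos: [0.4264, -0.082, 0.2121]
eef_rot: [0.999, -0.046, -0.001, -0.001]
force: [0.2, -0.0, -0.6]
grip_width: 0.002
grasp_force: 0.0
scene (255, 200, 52, 42)
side (313, 252, 8, 8)
side (331, 242, 6, 6)
side (293, 225, 30, 19)
0 [[[301.0, 241.0], [296.0, 214.0]], [[318.0, 259.0], [308.0, 237.0]]]
0.1 [[[300.0, 242.0], [292.0, 216.0]], [[318.0, 260.0], [307.0, 239.0]]]
0.2 [[[298.0, 243.0], [289.0, 217.0]], [[317.0, 261.0], [306.0, 241.0]]]
0.4 [[[296.0, 245.0], [283.0, 222.0]], [[317.0, 263.0], [305.0, 246.0]]]
bed [   0.5 -166.   165.4] [-0.2 -0.6  0.4]
```

```bash
python3 shift.py '[[0,-0.003,0,0],[0,-0.005,0,0],[0,-0.005,0,0]]'; python3 shift.py '[[0,-0.003,0,0],[0,-0.005,0,0],[0,-0.005,0,0]]'
```

```text
clock: 38.85
tool_pos: [0.4272, -0.0798, 0.2124]
eef_rot: [0.999, -0.047, -0.0, 0.001]
force: [-1.0, -4.1, -0.1]
grip_width: 0.004
grasp_force: 1.9
clock: 39.15
tool_pos: [0.4272, -0.0792, 0.2125]
eef_rot: [0.999, -0.049, -0.0, 0.004]
force: [-1.1, -12.6, -2.0]
grip_width: 0.008
grasp_force: 5.8
```

It's against the hard stop: 12.6 N with no further travel after the snap. I'll back off and check.

```bash
python3 shift.py '[[0,0.01,0,0],[0,0.03,0,0],[0,0.06,0,0],[0,0.1,-0.02,0],[0,0.13,-0.06,0]]'; python3 shift.py '[[0,0.05,-0.05,0],[0,0.1,-0.1,0],[0,0.14,-0.1,0],[0,0.14,-0.1,0]]'; python3 hd.py; python3 chk.py | grep scene
python3 - <<'E'
from h import *
a=r.read_camera("scene"); B=bed([.5205,.0745,.066],-.103); g=cv2.GaussianBlur(a["color"],(0,0),.7)
for q in blobs(cheese(g,110,12)[215:275,320:380],40): print("seat blob",cv2.boundingRect(q+[320,215]))
print([proj(a,B([x,y,z])).round(1).tolist() for x,y,z in((26,36.5,52),(26,-36.5,0),(26,36.5,0))])
for y in range(236,262,3): print(y,g[y,336:370:2,0].tolist(), (g[y,336:370:2,0].astype(int)-g[y,336:370:2,2]).tolist())
E
```

```text
clock: 39.65
tool_pos: [0.4142, -0.2029, 0.2711]
eef_rot: [0.999, -0.047, -0.003, -0.002]
force: [1.5, 0.2, -0.7]
grip_width: 0.003
grasp_force: 0.0
clock: 40.05
tool_pos: [0.4026, -0.3457, 0.375]
eef_rot: [0.999, -0.048, 0.002, 0.001]
force: [-0.9, -0.3, -0.5]
grip_width: 0.007
grasp_force: 0.0
scene (292, 215, 12, 27)
side (331, 242, 6, 6)
side (285, 225, 36, 35)
0 [[[301.0, 241.0], [296.0, 214.0]], [[318.0, 259.0], [308.0, 237.0]]]
0.1 [[[300.0, 242.0], [292.0, 216.0]], [[318.0, 260.0], [307.0, 239.0]]]
0.2 [[[298.0, 243.0], [289.0, 217.0]], [[317.0, 261.0], [306.0, 241.0]]]
0.4 [[[296.0, 245.0], [283.0, 222.0]], [[317.0, 263.0], [305.0, 246.0]]]
bed [  78.9 -430.2  306.8] [-0.2  0.1 -0. ]
scene150 (335, 228, 25, 28) along,lat [-139.3  117.6] size [ 70.8 131. ] 24.8
scene150 (321, 213, 25, 14) along,lat [-112.8   -2.5] size [74. 54.] 2.8
scene150 (359, 199, 23, 14) along,lat [32.8 -1.1] size [53.7 76.4] 87.5
scene150 (391, 189, 23, 13) along,lat [159.7   1. ] size [54.7 73.7] 85.9
scene180 (322, 214, 21, 12) along,lat [-114.1   -2.4] size [66.4 42.4] 0.1
scene180 (360, 201, 21, 12
[... 886 characters left out ...]
 160, 160, 163, 150, 147, 164, 166, 166, 166, 170] [13, 13, 14, 15, 19, 18, 18, 19, 19, 19, 15, 7, 7, 7, 6, 6, 7]
251 [112, 112, 112, 115, 135, 160, 156, 160, 156, 143, 156, 165, 166, 167, 168, 169, 143] [14, 13, 14, 14, 15, 19, 19, 18, 18, 10, 6, 5, 6, 7, 8, 8, 6]
254 [113, 114, 115, 116, 121, 151, 156, 158, 154, 164, 165, 167, 166, 171, 152, 127, 100] [13, 13, 13, 13, 13, 16, 16, 12, 6, 6, 6, 8, 6, 8, 6, 5, 0]
257 [132, 128, 127, 120, 136, 114, 112, 131, 153, 166, 167, 170, 163, 138, 106, 91, 92] [5, 7, 6, 5, 6, 4, 4, 6, 7, 8, 7, 8, 7, 5, 2, -3, -1]
260 [147, 155, 154, 154, 154, 151, 152, 162, 167, 169, 170, 149, 119, 95, 86, 105, 129] [8, 8, 7, 6, 6, 5, 6, 6, 7, 8, 8, 6, 2, -2, -3, 3, 10]
```

Everything checks out. The handle's outline matches its original locked position, with its tip column at 292–304. The piece's base corners, (346,256) and (360,243), match where the first piece sat, and the row is undisturbed. Handing in.

```bash
python3 -c "
from plant import r
print(r.finish_job())"
```

```text
the job is handed in; nothing more can be done
None
```

I handed the job in at about 40 s and got no verdict back: by my measurements the trimmed piece is flat in the row gap, and the next piece is seated against the lip with the clamp locked. Both pieces had to be repositioned after a first tilted placing, and I viewed 12 pictures, two over the limit of 10.

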